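Pack the game counters into their jars and set the tally wheel

ROBOT

A 6-joint arm with a two-finger parallel gripper is mounted at the origin on the work surface. World frame = base frame: x ahead of the robot, y to its left, z up, the work surface at z = 0. Lengths are in m, angles in rad, forces in N, time in s.
With the tool pointing down it reaches from about 0.325 to 0.925 m from the base axis. Payload 3.1 kg.
Tool frame: the origin (TCP) lies on the centre line of the jaws, within the pads' length; the fingertips stand 14 mm ahead of it and the grasp point (between the pads) lies 5 mm behind it (bot.finger_overhang is the distance from the TCP to the fingertips, in m); z points along the fingers, y is the direction in which the jaws open and shut (so a half turn about z gives the same grasp; the last joint's range is limited). The gripper opens to 85 mm and grips with 20 to 120 N. Pads are 22 mm wide; open, the fingers measure 114 mm over their backs; the gripper's body (76 mm by 85 mm) begins 54 mm behind the grasp point. The pads swing forward as they close: fully open they stand 13 mm farther back than shut.
Start: joints at [-1.233, 0.217, 1.613, -0, 1.311, -0.112], TCP at [0.272, -0.563, 0.21] pointing down, gripper open.
Joint ranges: [-2.75, 2.75], [-0.78, 2.1], [0.31, 2.55], [-1.13, 4.27], [0.13, 2.63], [-2.58, 2.58]. Speed limits (rad/s): [2.79, 2.79, 3.14, 3.14, 3.14, 3.14].

INTERFACE

Orientations are given as a unit quaternion [x, y, z, w].
In Python, from workcell import bot, capture gives the robot as it stands.
- The arm moves only by the tool jog_arm, never from a script. Its argument "commands" is a list that holds one entry, the list of rows, each a list of 7 numbers: the turn, a rotation vector about the tool's x, y, z in rad, then the shift along the tool's x, y, z in cm, then the opening, from -1 (shut) to 1 (fully open). In form: [[[rx, ry, rz, x, y, z, grip], ...]]. A call has exactly 5 rows; each row shifts and turns the commanded pose from where the row before left it, along the tool's axes as they then stand; what a row does not reach is not made up. A row lasts 1/12 s, in which the tool goes at most 41.7 mm and 7.16 degrees, less where a joint would pass 70% of its speed; a pose out of reach is approached as far as the arm can. A call is refused whole if a number of a shift passes 4.17 or a number of a turn 0.125, either way. A call with a gripper value outside its range is refused whole. The fingers move at their own pace and stop on an object; the grip force is fixed at half the most. Time passes only in rows, so rows that do not move let the fingers close, or fill a call up. It gives the time, the measured TCP pose, the force and the opening at its end, in the units of the state.
- bot.read_state(): the state, without advancing time (a new reading comes with each control period).
- capture(name): name is "scene" or "top" or "wrist"; returns a dict with "img" (384x512x3 uint8, red, green, blue), "intrinsics" (3x3 intrinsics, pixels), "k1" (the pictures are not rectified: a ray, as slopes to the right and down, at radius r is drawn at 1 + k1 r^2 times it, then the intrinsics apply), "R" (3x3) and "t" (3): a world point X has camera coordinates R X + t. Camera axes: x right, y down, z forward; pixel columns grow to the right and rows downward; lengths in m; the calibration is good to about 2 mm. A picture is of the moment at which its call begins. There is no depth.
- bot.sign_off(): hands the job in, once; it reports no verdict.
The state is a dict: "time": time; "joint_positions": joint angles; "joint_vel": joint speeds; "effort": joint torques, N m; "tool_pos": TCP position; "ee_rot": TCP orientation; "ft_force": force on the tool from outside, world axes, zero at the start; "moment": the same for the moment, N m; "width": opening from 0.0 (shut) to 1.0 (fully open).
Only numpy, scipy, OpenCV 4.12 (cv2) and the standard library are available. Lean on these libraries where they do the work, as an engineer would, in place of code of your own. Each camera call takes 0.05 s, during which the arm holds its last target. There are 200 camera calls.

TASK

Put every blue counter into the blue-banded jar and every green counter into the green-banded jar, without tipping a jar or shifting the lunch tin or the mug. Then cover each jar with the cover whose knob has its colour, sitting down level on the rim. Last of all, roll the knurled tally wheel with a fingertip until its red ridge stands as many clicks past the brass zero mark as there are counters packed.

Things in the scene. Friction and masses are not known exactly. Their poses are not given: they have to be found in the camera images.
- blue1_mid (a point): a turned wooden game counter, painted blue: upright cylinder 26 mm across, 24 mm high, 20 g, standing loose on the board. Point at its centre; z is its axis. Always present
- blue2_mid (a point): a turned wooden game counter, painted blue: upright cylinder 26 mm across, 24 mm high, 20 g, standing loose on the board. Point at its centre; z is its axis. Always present
- blue3_mid (a point): a turned wooden game counter, painted blue: upright cylinder 26 mm across, 24 mm high, 20 g, standing loose on the board. Point at its centre; z is its axis. Absent in some starts (its reading is then None)
- blue4_mid (a point): a turned wooden game counter, painted blue: upright cylinder 26 mm across, 24 mm high, 20 g, standing loose on the board. Point at its centre; z is its axis. Absent in some starts (its reading is then None)
- green1_mid (a point): a turned wooden game counter, painted green: upright cylinder 26 mm across, 24 mm high, 20 g, standing loose on the board. Point at its centre; z is its axis. Always present
- green2_mid (a point): a turned wooden game counter, painted green: upright cylinder 26 mm across, 24 mm high, 20 g, standing loose on the board. Point at its centre; z is its axis. Always present
- green3_mid (a point): a turned wooden game counter, painted green: upright cylinder 26 mm across, 24 mm high, 20 g, standing loose on the board. Point at its centre; z is its axis. Absent in some starts (its reading is then None)
- blue_jar_rim (a point): straight-sided open glass jar, 88 mm outside, 70 mm high, wall 4 mm (mouth 80 mm), inner floor 5 mm up, blue bands round its foot and rim, 350 g, standing loose and upright. Point at the centre of its mouth, level with the rim; z up its axis
- blue_cover_knob (a point): loose wooden cover with a blue knob, 90 g: flange disc 92 mm across and 6 mm thick, under it a plug 72 mm across and 6 mm deep (chamfered), on top a round knob 22 mm across and 24 mm tall. Point at the knob's centre, 12 mm above the flange's upper face and 24 mm above the plug's underside; z up its axis. It starts standing on its plug on the board; seated with the flange on a jar rim this point is 18 mm above the rim
- green_jar_rim (a point): straight-sided open glass jar, 88 mm outside, 70 mm high, wall 4 mm (mouth 80 mm), inner floor 5 mm up, green bands round its foot and rim, 350 g, standing loose and upright. Point at the centre of its mouth, level with the rim; z up its axis
- green_cover_knob (a point): loose wooden cover with a green knob, 90 g: flange disc 92 mm across and 6 mm thick, under it a plug 72 mm across and 6 mm deep (chamfered), on top a round knob 22 mm across and 24 mm tall. Point at the knob's centre, 12 mm above the flange's upper face and 24 mm above the plug's underside; z up its axis. It starts standing on its plug on the board; seated with the flange on a jar rim this point is 18 mm above the rim
- tally: fixed grey housing of the tally wheel, 100 x 70 x 42 mm, origin under its centre. Its upright black thumbwheel (72 mm across, 26 mm wide, axle along y) stands out of its top between two black cheeks whose edges are 8 mm lower than the wheel's top. On the cheeks: a brass zero mark 63 degrees before the top (on the -x side), then seven white marks 18 degrees apart for counts 1 to 7
- wheel_top (a point): highest point of the wheel's knurled edge, 82 mm above the board. x: the way the wheel's top travels as the count goes up; y: axle; z up. The wheel is sprung: it yields at about 2 N, then sinks 1 mm per 0.8 N, 10 mm at most. A fingertip pressing it down 3 to 5 mm and dragging along x rolls it without slip; about 1 N at the edge turns it; it stays where left
- tally_wheel (a joint): wheel angle, rad, growing as its top rolls along +x of wheel_top. One click (ridge to ridge) is 0.314 rad = 18 degrees = 11.3 mm of edge. At 0 the one red ridge is at the brass mark; count n is 0.314 n. It starts within a click either side of zero. Friction, not detents, holds it; it can be rolled either way
- tin_mid (a point): closed aluminium lunch tin, 100 x 160 x 50 mm, loose; point at its centre; leave it alone
- mug_mid (a point): white mug, 76 mm across, 85 mm high, loose; point at its middle; leave it alone

How it is judged:
By the outcome, as a careful person would: the job done as asked, in the order asked, and still so for the second after the job is handed in, with the robot touching nothing.
Of blue3, blue4, green3 only 1 to 3 are there at a start; the rules pass over those that are not, and their reading is None.
At some moment in a run one of blue1, blue2, blue3, blue4, green1, green2, green3 may be knocked a few centimetres aside while the robot is not near it.
It also fails if it takes over 210 s, if anything falls off the work surface, if the arm or the gripper's body presses on something with over 40 N, if the wrist force passes 120 N, or if a joint passes its speed limit or range.

## Working session

There is one attempt and no reset: what is moved stays moved. The work goes in short steps, Python scripts to look and compute and a tool call to move; the robot and the scene stay as the last step left them, time stands still between calls to the robot, and variables do not carry over. Pictures are saved under pics/ and viewed, about 12 in all and at most 16, crops included, and the job is handed in when it is done.

Besides the shell and the picture viewer there is one more tool, called after ">>>" in YAML: its name, and indented under it one key for each argument. jog_arm: Moves the arm, as the interface text tells. Its arguments: {"type":"object","properties":{"commands":{"type":"array"}},"required":["commands"]}

```bash
ls; mkdir -p pics; python3 - <<'E'
from workcell import bot,capture
import cv2,numpy as np
s=bot.read_state();print(s)
for n in("top","scene"):
    c=capture(n);print(n,c["intrinsics"],c["k1"],c["R"],c["t"])
    cv2.imwrite(f"pics/{n}0.png",cv2.resize(c["img"][:,:,::-1],(800,600),interpolation=cv2.INTER_CUBIC))
    np.savez(f"pics/{n}0.npz",**c)
E
```

```text
pics
{'time': 0.0, 'joint_positions': array([-1.23319671e+00,  2.17792206e-01,  1.61494772e+00, -3.45024704e-06,
        1.31133537e+00, -1.12226325e-01]), 'joint_vel': array([-0.00139301,  0.0008011 , -0.00144115,  0.00130347, -0.00186319,
        0.00066866]), 'effort': array([-5.23257550e-04, -3.96851599e+01, -3.03850400e+01, -2.37047507e-04,
        9.63294588e-03,  4.20711530e-06]), 'tool_pos': array([ 0.27146355, -0.56198118,  0.20893767]), 'ee_rot': array([ 9.74812670e-01,  2.23021787e-01, -1.41240841e-04, -1.23326179e-03]), 'ft_force': array([ 0.34605608, -0.0710629 , -0.00781763]), 'moment': array([-0.01259366,  0.00213977, -0.02321682]), 'width': 0.9960864495827091}
top [[347.75174215   0.         264.25489679]
 [  0.         347.75174215 195.53347387]
 [  0.           0.           1.        ]] -0.030328956908929235 [[ 0.01940359 -0.9998018   0.00445578]
 [-0.99675074 -0.01969246 -0.07810361]
 [ 0.07817587 -0.00292581 -0.99693529]] [-0.02970556  0.5430579   1.04044287]
scene [[380.89139833   0.         255.89274135]
 [  0.         380.89139833 193.2894264 ]
 [  0.           0.           1.        ]] -0.01794857851851603 [[-0.14186554  0.98960504  0.02358029]
 [ 0.58204243  0.10266    -0.80665205]
 [-0.80068769 -0.1007114  -0.59055604]] [ 0.09773583 -0.2520394   1.375704  ]
```

View pics/top0.png

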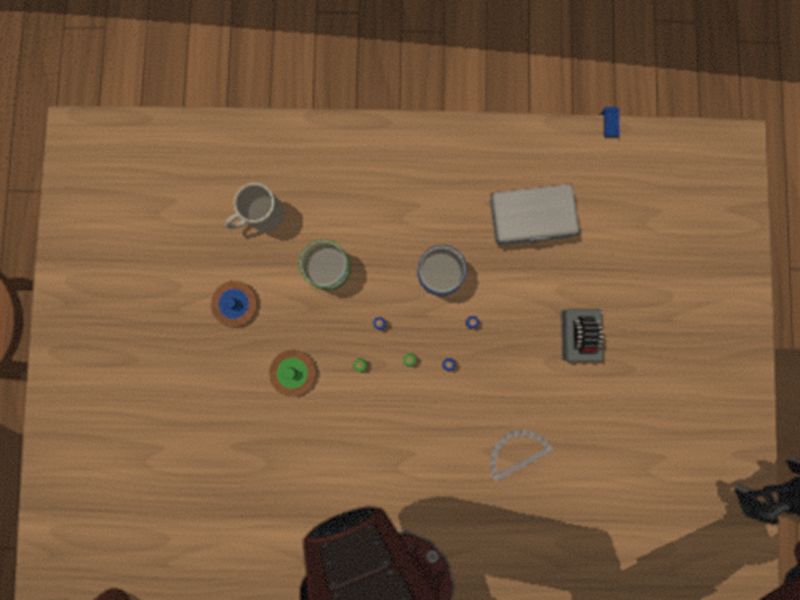

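View pics/scene0.png

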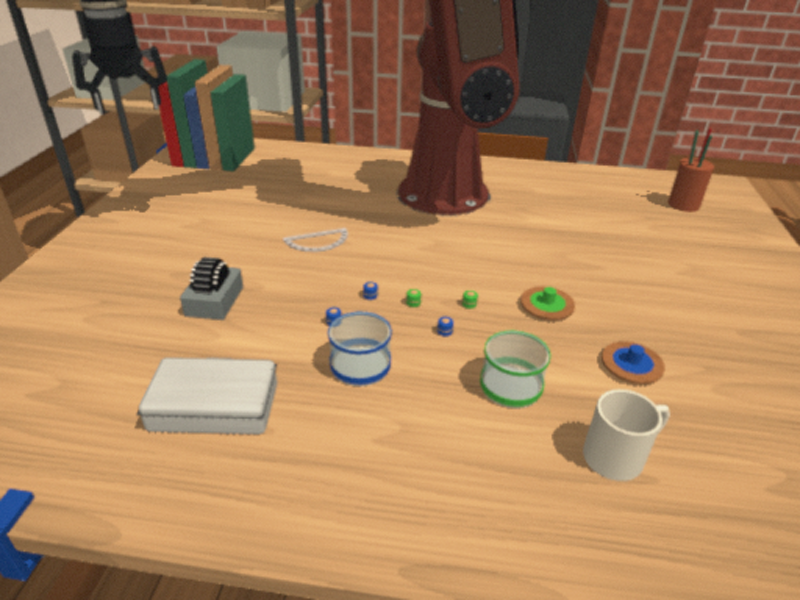

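```bash
cat > h.py <<'E'
import numpy as np,cv2
from workcell import bot,capture
def unproj(c,uv,z):
    K=np.array(c["intrinsics"]);k1=float(c["k1"])
    d=cv2.undistortPoints(np.array([[uv]],float),K,np.array([k1,0,0,0.]))[0,0]
    R=np.array(c["R"]);C=-R.T@np.array(c["t"]);r=R.T@np.array([d[0],d[1],1.])
    return C+r*(z-C[2])/r[2]
def proj(c,X):
    p,_=cv2.projectPoints(np.array([X],float),cv2.Rodrigues(np.array(c["R"]))[0],np.array(c["t"],float),np.array(c["intrinsics"]),np.array([float(c["k1"]),0,0,0]))
    return p[0,0]
def blobs(c,col,amin=6):
    h=cv2.cvtColor(c["img"],cv2.COLOR_RGB2HSV).astype(int)
    lo,hi={"blue":(105,130),"green":(48,75)}[col]
    m=((h[...,0]>=lo)&(h[...,0]<=hi)&(h[...,1]>110)&(h[...,2]>50)).astype(np.uint8)
    n,l,s,ce=cv2.connectedComponentsWithStats(m)
    return [(s[i,4],ce[i],s[i,:4]) for i in range(1,n) if s[i,4]>=amin]
def pose():
    s=bot.read_state()
    from scipy.spatial.transform import Rotation as Ro
    R=Ro.from_quat(s["ee_rot"]).as_matrix()
    return s,R,np.array(s["tool_pos"])
def togo(x,y,z,yaw=None):
    "tool-frame shift in cm to a world point; yaw = world heading of tool x"
    s,R,p=pose();d=R.T@(np.array([x,y,z])-p)*100
    print("shift cm",d.round(2),"toolx yaw",round(np.arctan2(R[1,0],R[0,0]),3),"tool z",R[:,2].round(3))
E
python3 - <<'E'
from h import *
for n in("top","scene"):
    c=np.load(f"pics/{n}0.npz")
    for col in("blue","green"):
        for a,u,b in blobs(c,col): print(n,col,a,u.round(1),b,[unproj(c,u,z)[:2].round(3) for z in(.016,.036)])
c=np.load("pics/top0.npz")
s=512/800
for nm,u,z in(("gjar",(324.5,265),.07),("bjar",(442,270),.07),("tally",(583,335),.042),("tin",(535,213),.05),("mug",(256,203),.085),("bcov flange",(234.5,304),.012),("gcov",(293.5,373),.012)):
    print(nm,unproj(c,(u[0]*s,u[1]*s),z).round(3))
i=c["img"]
v=cv2.resize(i[180:240,350:400,::-1],(500,600),interpolation=cv2.INTER_CUBIC)
cv2.imwrite("pics/tally0.png",v)
E
```

```text
top blue 163 [390.9  77.5] [385  69  11  18] [array([ 0.929, -0.415]), array([ 0.92 , -0.407])]
top blue 251 [149.1 193.8] [141 185  18  18] [array([0.542, 0.335]), array([0.541, 0.328])]
top blue 20 [301.6 206.1] [299 203   7   7] [array([ 0.514, -0.134]), array([ 0.513, -0.132])]
top blue 14 [244.1 207.6] [240 204   7   7] [array([0.506, 0.042]), array([0.505, 0.041])]
top blue 22 [287.2 233. ] [284 230   7   7] [array([ 0.431, -0.091]), array([ 0.432, -0.09 ])]
top green 27 [261.9 229.9] [258 227   8   7] [array([ 0.439, -0.014]), array([ 0.439, -0.014])]
top green 279 [186.4 238.3] [178 229  18  19] [array([0.409, 0.215]), array([0.41 , 0.211])]
top green 27 [230.2 233.3] [227 230   7   8] [array([0.427, 0.082]), array([0.427, 0.08 ])]
scene blue 231 [124.4  81.2] [118  57  14  50] [array([-0.252, -0.709]), array([-0.201, -0.683])]
scene blue 6 [103.2  94.2] [101  93   5   4] [array([-0.097, -0.731]), array([-0.051, -0.704])]
scene blue 35 [236.5 185. ] [233 182   8   6] [array([ 0.433, -0.09 ]), array([ 0.461, -0.085])]
scene blue 11 [236.4 189.5] [233 189   8   2] [array([ 0.45
[... 766 characters left out ...]
1 , 0.215]), array([0.439, 0.21 ])]
scene green 57 [264.2 191. ] [261 186   8  10] [array([ 0.447, -0.013]), array([ 0.474, -0.01 ])]
scene green 38 [300.4 190.7] [297 187   8   7] [array([0.429, 0.082]), array([0.457, 0.082])]
scene green 13 [299.8 195.3] [297 194   7   3] [array([0.45 , 0.082]), array([0.477, 0.081])]
scene green 62 [329.1 236.1] [311 227  39  13] [array([0.597, 0.156]), array([0.619, 0.153])]
scene green 140 [326.1 254.8] [308 243  39  17] [array([0.658, 0.149]), array([0.678, 0.146])]
gjar [0.613 0.148 0.07 ]
bjar [ 0.608 -0.072  0.07 ]
tally [ 0.492 -0.346  0.042]
tin [ 0.725 -0.252  0.05 ]
mug [0.725 0.278 0.085]
bcov flange [0.54  0.333 0.012]
gcov [0.407 0.212 0.012]
```

>>> jog_arm:
  commands:
    - [[0,0,0.1125,0,0,0,0.1],[0,0,0.1125,0,0,0,0.1],[0,0,0.1125,0,0,0,0.1],[0,0,0.1125,0,0,0,0.1],[0,0,0,0,0,0,0.1]]

```text
time: 0.52
tool_pos: [0.2716, -0.5623, 0.2095]
ee_rot: [1.0, -0.001, -0.0, -0.001]
ft_force: [-0.4, 0.3, 0.1]
width: 0.55
```

>>> jog_arm:
  commands:
    - [[0,0,0,1.2,-3.1,0,0.1],[0,0,0,1.2,-3.1,0,0.1],[0,0,0,1.2,-3.1,0,0.1],[0,0,0,1.2,-3.1,0,0.1],[0,0,0,1.2,-3.1,0,0.1]]

```text
time: 0.93
tool_pos: [0.3319, -0.4062, 0.2098]
ee_rot: [1.0, 0.001, -0.0, -0.0]
ft_force: [0.6, 0.7, 0.4]
width: 0.555
```

>>> jog_arm:
  commands:
    - [[0,0,0,1.2,-3.1,0,0.1],[0,0,0,1.2,-3.1,0,0.1],[0,0,0,1.2,-3.1,0,0.1],[0,0,0,1.2,-3.1,0,0.1],[0,0,0,1.2,-3.1,0,0.1]]

```text
time: 1.35
tool_pos: [0.3919, -0.2512, 0.2101]
ee_rot: [1.0, 0.001, -0.0, -0.0]
ft_force: [0.5, -0.4, -0.7]
width: 0.553
```

>>> jog_arm:
  commands:
    - [[0,0,0,1.2,-3.1,0,0.1],[0,0,0,1.2,-3.1,0,0.1],[0,0,0,1.2,-3.1,0,0.1],[0,0,0,1.2,-3.1,0,0.1],[0,0,0,0,0,0,0.1]]

```text
time: 1.77
tool_pos: [0.4408, -0.1239, 0.2101]
ee_rot: [1.0, 0.004, 0.0, -0.002]
ft_force: [-0.8, -0.4, -0.2]
width: 0.556
```

```bash
python3 - <<'E'
from h import *
s,R,p=pose();print(p.round(4),s["width"],R.round(3))
c=capture("wrist");np.savez("pics/w1.npz",**c);print(c["R"],c["t"],c["intrinsics"][0])
cv2.imwrite("pics/w1.png",cv2.resize(c["img"][:,:,::-1],(800,600)))
for col in("blue","green"):
    for a,u,b in blobs(c,col,30): print(col,a,u.round(1),b,[unproj(c,u,z)[:2].round(4) for z in(.012,.024)])
E
```

```text
[ 0.4408 -0.1239  0.2101] 0.5557352000711889 [[ 1.     0.008  0.001]
 [ 0.008 -1.     0.003]
 [ 0.001 -0.003 -1.   ]]
[[ 0.00820931 -0.99995709 -0.00429158]
 [-0.96633041 -0.00903686  0.25714562]
 [-0.25717337  0.00203609 -0.96636314]] [-0.12669356  0.39129584  0.49053828] [265.72282387   0.         253.55899566]
blue 31 [264.4 107.7] [257 105  16   8] [array([ 0.5208, -0.1366]), array([ 0.5203, -0.1362])]
blue 97 [123.3 116.9] [114 109  17  17] [array([0.508 , 0.0486]), array([0.5079, 0.0428])]
green 273 [22.7 30.6] [ 0  0 33 55] [array([0.6092, 0.1607]), array([0.6058, 0.1513])]
green 383 [59.6 38.3] [33  0 37 65] [array([0.6008, 0.1167]), array([0.5976, 0.1086])]
green 120 [173.2 170. ] [165 163  16  16] [array([ 0.4377, -0.0122]), array([ 0.4399, -0.0159])]
green 1168 [ 16.4 189.5] [  0 170  36  40] [array([0.4077, 0.2127]), array([0.411 , 0.2015])]
green 138 [104.  178.8] [ 95 171  18  17] [array([0.4244, 0.0855]), array([0.4271, 0.0785])]
```

View pics/w1.png

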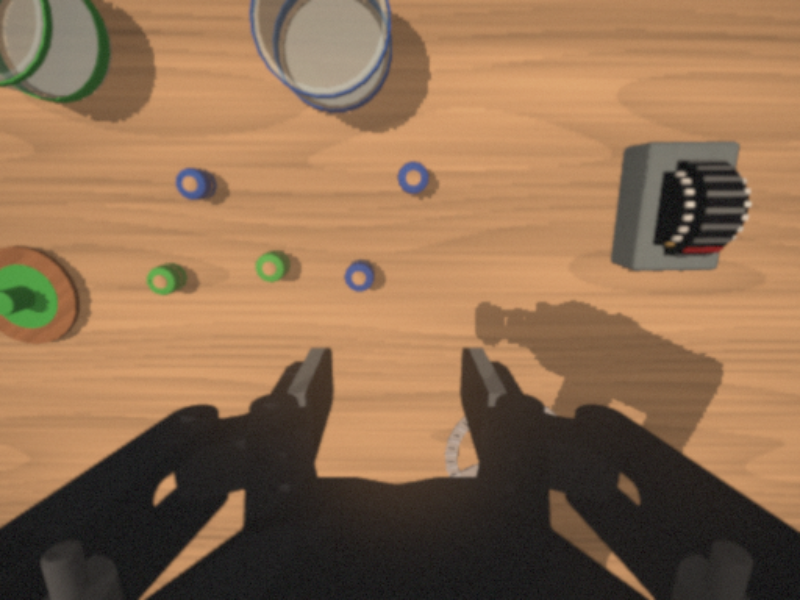

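```bash
python3 - <<'E'
from h import *
c=np.load("pics/w1.npz")
g=c["img"].astype(int)
for nm,u in(("b1",(413,177)),("b2",(192,183)),("b3",(359,276)),("g1",(271.5,267)),("g2",(164,281))):
    x0,y0=[int(v*.64) for v in u]
    w=g[y0-14:y0+15,x0-14:x0+15]; 
    k=1.0
    m=((w[...,2]-w[...,0])>10) if nm[0]=='b' else ((w[...,1]-w[...,0])>15)
    cn=np.argwhere(m)[:,::-1].astype(np.float32)
    (cx,cy),r=cv2.minEnclosingCircle(cn)
    uv=(cx+x0-14,cy+y0-14)
    print(nm,m.sum(),np.round(uv,1),round(r,1),unproj(c,uv,.02).round(4),"ctr",unproj(c,(u[0]*.64,u[1]*.64),.024).round(4))
E
```

```text
b1 208 [263.9 113.4] 9.7 [ 0.5135 -0.1358  0.02  ] ctr [ 0.5136 -0.1362  0.024 ]
b2 221 [122.5 117. ] 10.4 [0.5077 0.0458 0.02  ] ctr [0.5076 0.0434 0.024 ]
b3 176 [229.6 176.8] 8.9 [ 0.4306 -0.0908  0.02  ] ctr [ 0.4316 -0.0914  0.024 ]
g1 197 [172.8 170.2] 9.4 [ 0.4389 -0.0142  0.02  ] ctr [ 0.4388 -0.0167  0.024 ]
g2 213 [103.6 179. ] 9.8 [0.4259 0.0813 0.02  ] ctr [0.4257 0.0774 0.024 ]
```

>>> jog_arm:
  commands:
    - [[0,0,0,3.65,0.6,0,0.1],[0,0,0,3.65,0.6,0,0.1],[0,0,0,0,0,4,0.1],[0,0,0,0,0,4,0.1],[0,0,0,0,0,4,0.1]]

```text
time: 2.23
tool_pos: [0.514, -0.1427, 0.0898]
ee_rot: [1.0, 0.001, 0.001, 0.001]
ft_force: [0.6, -1.2, -0.9]
width: 0.546
```

>>> jog_arm:
  commands:
    - [[0,0,0,0,0,2.3,0.1],[0,0,0,0,0,2.3,0.1],[0,0,0,0,0,2.3,0.1],[0,0,0,0,0,0,0.1],[0,0,0,0,0,0,-1]]

```text
time: 2.65
tool_pos: [0.5109, -0.1413, 0.0198]
ee_rot: [1.0, -0.0, -0.002, -0.001]
ft_force: [0.2, -0.0, 0.8]
width: 0.426
```

>>> jog_arm:
  commands:
    - [[0,0,0,0,0,0,-1],[0,0,0,0,0,0,-1],[0,0,0,0,0,0,-1],[0,0,0,0,0,0,-1],[0,0,0,0,0,0,-1]]

```text
time: 3.07
tool_pos: [0.5137, -0.1412, 0.0225]
ee_rot: [1.0, 0.0, 0.001, 0.0]
ft_force: [-0.1, 0.1, 0.0]
width: -0.003
```

>>> jog_arm:
  commands:
    - [[0,0,0,0,0,-2,-1],[0,0,0,0,0,-2,-1],[0,0,0,0,0,-3,-1],[0,0,0,0,0,-3,-1],[0,0,0,0,0,0,-1]]

```text
time: 3.48
tool_pos: [0.5179, -0.1428, 0.1287]
ee_rot: [1.0, 0.0, 0.006, 0.003]
ft_force: [1.5, -0.7, 1.3]
width: 0.001
```

```bash
python3 - <<'E'
from h import *
s,R,p=pose();print(p.round(4),s["width"],R.round(3))
c=capture("wrist");np.savez("pics/w2.npz",**c)
cv2.imwrite("pics/w2.png",cv2.resize(c["img"][:,:,::-1],(800,600)))
E
```

```text
[ 0.5179 -0.1428  0.1287] 0.0006398920013420954 [[ 1.     0.     0.012]
 [ 0.    -1.    -0.005]
 [ 0.012  0.005 -1.   ]]
```

View pics/w2.png

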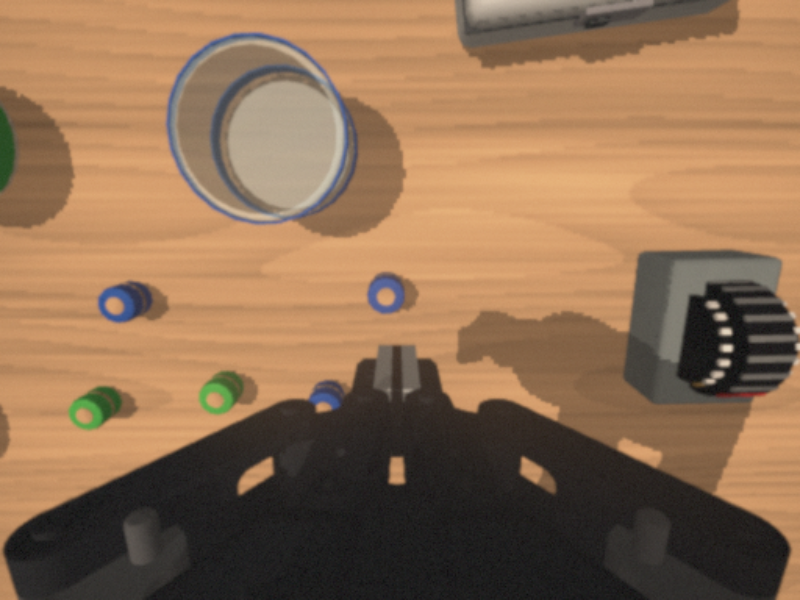

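```bash
python3 - <<'E'
from h import *
c=np.load("pics/w2.npz")
for nm,u in(("b1",(386,294)),("b2",(118,303)),("g1",(217,395)),("g2",(90,411))): print(nm,unproj(c,(u[0]*.64,u[1]*.64),.024).round(4))
u=(258,128); print("bjar",unproj(c,(u[0]*.64,u[1]*.64),.07))
s,R,p=pose()
print("tcp",proj(c,p)/.64,"tip",proj(c,p+R[:,2]*.014)/.64)
E
```

```text
b1 [ 0.5151 -0.1365  0.024 ]
b2 [0.5091 0.0428 0.024 ]
g1 [ 0.4415 -0.0163  0.024 ]
g2 [0.4289 0.0762 0.024 ]
bjar [ 0.61190662 -0.07393112  0.07      ]
tcp [394.77419982 347.63022215] tip [394.86745111 336.3093424 ]
```

```bash
python3 - <<'E'
from h import *
print("overhang",bot.finger_overhang)
s,R,p=pose();print(p,s["ft_force"],s["width"])
for f,p in(("w1",np.array([.4408,-.1239,.2101])),("w2",p)):
    c=np.load(f"pics/{f}.npz")
    for k in(-.02,-.01,0,.014):
        for dx in(-.011,0,.011):
            print(f,k,dx,(proj(c,p+np.array([dx,.0235*(f=="w1"),-k]))/.64).round(0),end=" ")
        print("depth",(c["R"]@(p-[0,0,k])+c["t"])[2].round(3))
E
```

```text
overhang 0.014
[ 0.51649114 -0.14229402  0.12619173] [ 0.04085914 -0.08513407 -0.31772207] -0.00043600879682183995
w1 -0.02 -0.011 [334. 393.] w1 -0.02 0 [333. 366.] w1 -0.02 0.011 [332. 338.] depth 0.155
w1 -0.01 -0.011 [337. 381.] w1 -0.01 0 [336. 356.] w1 -0.01 0.011 [336. 329.] depth 0.164
w1 0 -0.011 [341. 370.] w1 0 0 [340. 346.] w1 0 0.011 [339. 321.] depth 0.174
w1 0.014 -0.011 [345. 357.] w1 0.014 0 [344. 335.] w1 0.014 0.011 [344. 311.] depth 0.187
w2 -0.02 -0.011 [395. 393.] w2 -0.02 0 [395. 367.] w2 -0.02 0.011 [395. 339.] depth 0.157
w2 -0.01 -0.011 [395. 382.] w2 -0.01 0 [395. 357.] w2 -0.01 0.011 [395. 331.] depth 0.167
w2 0 -0.011 [395. 372.] w2 0 0 [395. 348.] w2 0 0.011 [395. 323.] depth 0.177
w2 0.014 -0.011 [395. 359.] w2 0.014 0 [395. 337.] w2 0.014 0.011 [395. 314.] depth 0.19
```

```bash
python3 - <<'E'
from h import *
s,R,p=pose();c=capture("scene")
im=c["img"][:,:,::-1].copy()
u=proj(c,p);print(u,proj(c,p+R[:,2]*.014))
x0,y0=int(u[0])-40,int(u[1])-30
v=cv2.resize(im[y0:y0+60,x0:x0+80],(800,600),interpolation=cv2.INTER_CUBIC)
for k,col in((-.005,(0,255,0)),(0,(255,0,255)),(.014,(0,0,255))):
    for dx in(0,.011):
        q=(proj(c,p+R[:,2]*k+R[:,0]*dx)-[x0,y0]+.5)*10
        cv2.circle(v,tuple(int(a) for a in q),4,col,-1)
cv2.imwrite("pics/s2.png",v)
E
```

```text
[208.03358317 164.66048962] [208.29315534 169.66975274]
```

View pics/s2.png

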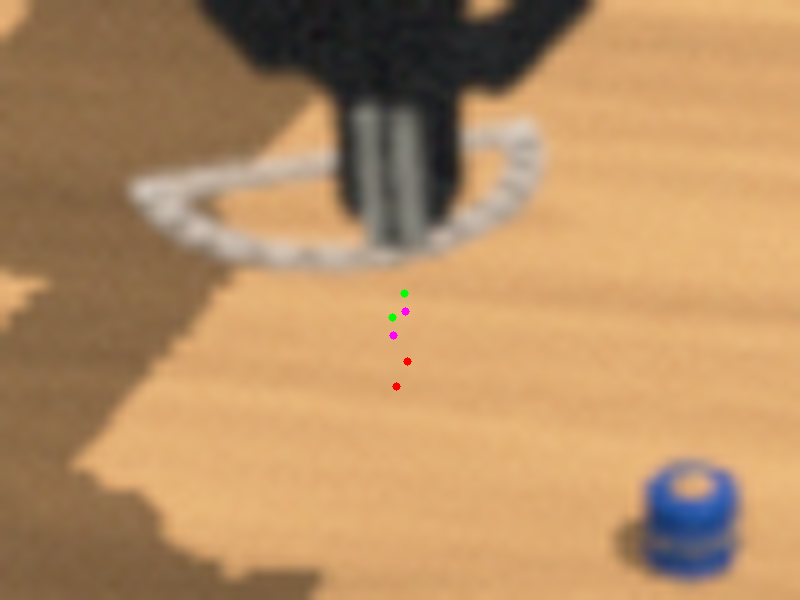

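>>> jog_arm:
  commands:
    - [[0,0,0,-0.1,-0.3,0,0.1],[0,0,0,-0.1,-0.3,0,0.1],[0,0,0,0,0,4,0.1],[0,0,0,0,0,4,0.1],[0,0,0,0,0,3,0.1]]

```text
time: 4.0
tool_pos: [0.5083, -0.1335, 0.0078]
ee_rot: [1.0, 0.0, -0.002, -0.001]
ft_force: [0.7, -0.5, -1.0]
width: 0.547
```

>>> jog_arm:
  commands:
    - [[0,0,0,0,0,0.8,0.1],[0,0,0,0,0,0.8,0.1],[0,0,0,0,0,0.8,0.1],[0,0,0,0,0,0.4,0.1],[0,0,0,0,0,0,0.1]]

```text
time: 4.42
tool_pos: [0.5115, -0.1351, -0.0163]
ee_rot: [1.0, -0.0, 0.0, 0.0]
ft_force: [-0.3, 0.6, 0.5]
width: 0.55
```

```bash
python3 - <<'E'
from h import *
s,R,p=pose();print(p.round(4),s["width"],s["ft_force"],R.round(3))
c=capture("wrist");np.savez("pics/w3.npz",**c)
cv2.imwrite("pics/w3.png",cv2.resize(c["img"][:,:,::-1],(600,450)))
E
```

```text
[ 0.5115 -0.1351 -0.0163] 0.5498424808187171 [-0.33228562  0.56250739  0.45811702] [[ 1.    -0.     0.001]
 [-0.    -1.    -0.   ]
 [ 0.001  0.    -1.   ]]
```

View pics/w3.png

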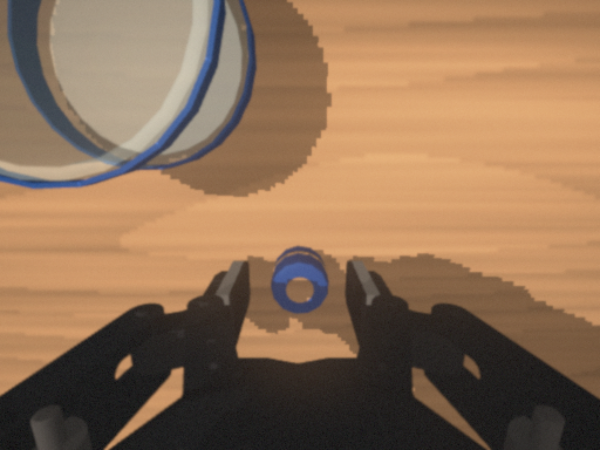

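>>> jog_arm:
  commands:
    - [[0,0,0,0.3,0,0.2,0.1],[0,0,0,0,0,0,-1],[0,0,0,0,0,0,-1],[0,0,0,0,0,0,-1],[0,0,0,0,0,0,-1]]

```text
time: 4.88
tool_pos: [0.5152, -0.1354, -0.0174]
ee_rot: [1.0, -0.0, 0.001, 0.0]
ft_force: [0.6, 0.3, 4.7]
width: 0.273
```

>>> jog_arm:
  commands:
    - [[0,0,0,0,0,-1,-1],[0,0,0,0,0,-2,-1],[0,0,0,0,0,-3,-1],[0,0,0,0,0,-3,-1],[0,0,0,0,0,-2,-1]]

```text
time: 5.3
tool_pos: [0.5146, -0.1352, 0.0942]
ee_rot: [1.0, -0.0, 0.001, 0.0]
ft_force: [0.2, -0.1, 0.1]
width: 0.278
```

>>> jog_arm:
  commands:
    - [[0,0,0,2.6,-1.5,0,-1],[0,0,0,2.6,-1.5,0,-1],[0,0,0,2.6,-1.6,0,-1],[0,0,0,2.6,-1.5,0,-1],[0,0,0,0,0,0,-1]]

```text
time: 5.72
tool_pos: [0.622, -0.0715, 0.0923]
ee_rot: [1.0, 0.001, 0.002, -0.0]
ft_force: [0.0, -0.7, 0.4]
width: 0.278
```

```bash
python3 - <<'E'
from h import *
s,R,p=pose();print(p.round(4),s["width"],s["ft_force"],R.round(3))
c=capture("wrist");np.savez("pics/w4.npz",**c)
cv2.imwrite("pics/w4.png",cv2.resize(c["img"][:,:,::-1],(600,450)))
E
```

```text
[ 0.622  -0.0715  0.0923] 0.2784201770988984 [ 0.02690397 -0.72227545  0.38681778] [[ 1.     0.002  0.005]
 [ 0.002 -1.     0.001]
 [ 0.005 -0.001 -1.   ]]
```

View pics/w4.png

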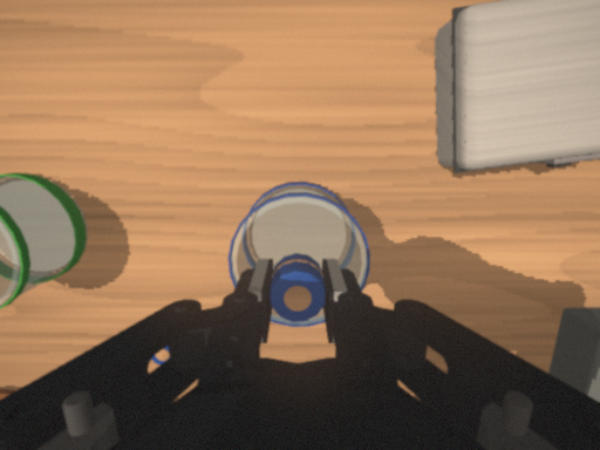

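>>> jog_arm:
  commands:
    - [[0,0,0,-0.2,0.1,1.7,-1],[0,0,0,0,0,2.5,-1],[0,0,0,0,0,2.5,-1],[0,0,0,0,0,0,-1],[0,0,0,0,0,0,-0.2]]

```text
time: 6.18
tool_pos: [0.6126, -0.0748, 0.0224]
ee_rot: [1.0, -0.0, -0.003, -0.001]
ft_force: [0.3, 0.5, 0.3]
width: 0.397
```

>>> jog_arm:
  commands:
    - [[0,0,0,0,0,0,-0.2],[0,0,0,0,0,0,-0.2],[0,0,0,0,0,0,-0.2],[0,0,0,0,0,-3,-0.2],[0,0,0,0,0,-4,-0.2]]

```text
time: 6.6
tool_pos: [0.6122, -0.0741, 0.0915]
ee_rot: [1.0, -0.0, -0.004, -0.001]
ft_force: [1.2, 0.4, -0.1]
width: 0.404
```

```bash
python3 - <<'E'
from h import *
c=np.load("pics/w4.npz")
print("jar est",unproj(c,(299*.8533,260*.8533),.07))
s,R,p=pose();print(p.round(4),s["width"])
c=capture("top");np.savez("pics/t5.npz",**c)
for col in("blue","green"):
    for a,u,b in blobs(c,col): print(col,a,u.round(1),unproj(c,u,.016)[:2].round(4))
E
```

```text
jar est [ 0.61321221 -0.07265636  0.07      ]
[ 0.6122 -0.0741  0.0915] 0.4040155470072912
blue 161 [390.9  77.6] [ 0.9284 -0.4148]
blue 13 [282.2 175.1] [ 0.6083 -0.0733]
blue 249 [149.1 193.9] [0.542  0.3351]
green 279 [186.5 238.2] [0.409  0.2149]
green 29 [230.5 233.3] [0.4266 0.0814]
```

>>> jog_arm:
  commands:
    - [[0,0,0,-4,0.4,0,-0.2],[0,0,0,-4,0.4,0,0.1],[0,0,0,-4,0.4,0,0.1],[0,0,0,-4,0.4,0,0.1],[0,0,0,-2.1,0.1,0,0.1]]

```text
time: 7.07
tool_pos: [0.4311, -0.0916, 0.0944]
ee_rot: [1.0, -0.0, -0.001, 0.0]
ft_force: [-0.4, -0.6, -0.5]
width: 0.546
```

>>> jog_arm:
  commands:
    - [[0,0,0,0,0,3,0.1],[0,0,0,0,0,3,0.1],[0,0,0,0,0,2,0.1],[0,0,0,0,0,0,0.1],[0,0,0,0,0,0,0.1]]

```text
time: 7.48
tool_pos: [0.4347, -0.0918, 0.0146]
ee_rot: [1.0, -0.0, -0.0, -0.0]
ft_force: [-0.4, -0.7, 0.1]
width: 0.551
```

```bash
python3 - <<'E'
from h import *
s,R,p=pose();print(p.round(4),s["width"],R.round(3))
c=capture("wrist");np.savez("pics/w6.npz",**c)
for col in("blue","green"):
    for a,u,b in blobs(c,col,30): print(col,a,u.round(1),b,unproj(c,u,.018)[:2].round(4))
cv2.imwrite("pics/w6.png",cv2.resize(c["img"][:,:,::-1],(600,450)))
E
```

```text
[ 0.4347 -0.0918  0.0146] 0.5512952035762675 [[ 1.    -0.    -0.001]
 [-0.    -1.     0.   ]
 [-0.001 -0.    -1.   ]]
blue 1241 [ 22.3 106.2] [ 0 83 43 45] [0.5071 0.0412]
blue 145 [ 49.3 105.7] [39 89 17 35] [0.5073 0.0255]
blue 188 [254.7 221.2] [241 216  27  13] [ 0.4365 -0.0926]
green 755 [130.2 219.6] [111 202  39  37] [ 0.4376 -0.0129]
green 315 [ 18.4 223.4] [  0 212  29  31] [0.4348 0.06  ]
green 393 [  6.1 235.3] [  0 218  16  35] [0.4265 0.0702]
```

View pics/w6.png

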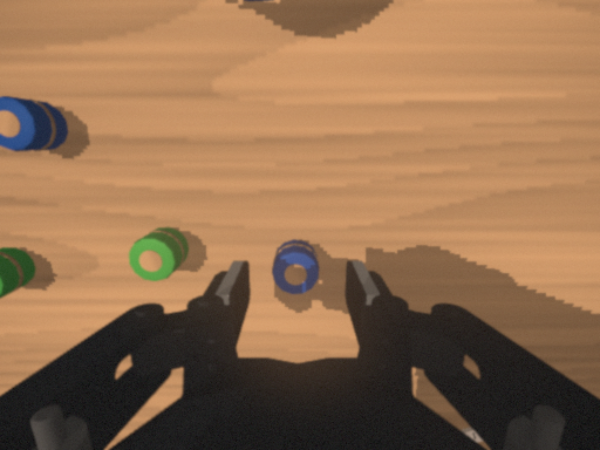

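>>> jog_arm:
  commands:
    - [[0,0,0,-0.2,0,1.4,0.1],[0,0,0,0,0,1.3,0.1],[0,0,0,0,0,0,0.1],[0,0,0,0,0,0,-1],[0,0,0,0,0,0,-1]]

```text
time: 7.95
tool_pos: [0.4346, -0.0925, -0.0109]
ee_rot: [1.0, -0.0, 0.001, 0.001]
ft_force: [-3.2, 0.7, 16.1]
width: 0.282
```

>>> jog_arm:
  commands:
    - [[0,0,0,0,0,0,-1],[0,0,0,0,0,0,-1],[0,0,0,0,0,-2,-1],[0,0,0,0,0,-4,-1],[0,0,0,0,0,-4,-1]]

```text
time: 8.37
tool_pos: [0.4311, -0.0912, 0.0874]
ee_rot: [1.0, -0.0, -0.002, -0.001]
ft_force: [0.9, -0.6, -0.7]
width: 0.273
```

>>> jog_arm:
  commands:
    - [[0,0,0,3.4,-0.4,-0.6,-1],[0,0,0,3.4,-0.4,0,-1],[0,0,0,3.4,-0.4,0,-1],[0,0,0,3.4,-0.4,0,-1],[0,0,0,3.3,-0.3,0,-1]]

```text
time: 8.78
tool_pos: [0.6039, -0.0726, 0.0945]
ee_rot: [1.0, -0.0, 0.001, 0.0]
ft_force: [0.3, -0.2, -0.3]
width: 0.275
```

>>> jog_arm:
  commands:
    - [[0,0,0,0,0,0,-1],[0,0,0,0,0,0,-1],[0,0,0,0,0,0,-1],[0,0,0,0,0,0,-1],[0,0,0,0,0,0,-1]]

```text
time: 9.2
tool_pos: [0.6005, -0.073, 0.0933]
ee_rot: [1.0, -0.0, -0.0, -0.0]
ft_force: [-0.4, -0.5, -0.6]
width: 0.273
```

>>> jog_arm:
  commands:
    - [[0,0,0,0,0,2,-1],[0,0,0,0,0,2.4,-1],[0,0,0,0,0,2.3,-1],[0,0,0,0,0,0,-1],[0,0,0,0,0,0,-0.2]]

```text
time: 9.62
tool_pos: [0.5995, -0.0726, 0.025]
ee_rot: [1.0, -0.0, -0.002, -0.0]
ft_force: [0.8, -0.4, 1.2]
width: 0.396
```

>>> jog_arm:
  commands:
    - [[0,0,0,0,0,0,-0.2],[0,0,0,0,0,0,-0.2],[0,0,0,0,0,0,-0.2],[0,0,0,0,0,-3,-0.2],[0,0,0,0,0,-4,-0.2]]

```text
time: 10.03
tool_pos: [0.5982, -0.0721, 0.0935]
ee_rot: [1.0, -0.0, -0.004, -0.001]
ft_force: [0.4, -0.7, -0.0]
width: 0.398
```

>>> jog_arm:
  commands:
    - [[0,0,0,-3.2,-3.9,0,-0.2],[0,0,0,-3.2,-3.9,0,0.1],[0,0,0,-3.2,-3.8,0,0.1],[0,0,0,0,0,2,0.1],[0,0,0,0,0,2,0.1]]

```text
time: 10.45
tool_pos: [0.5232, 0.0251, 0.0589]
ee_rot: [1.0, 0.001, 0.003, 0.0]
ft_force: [0.3, 0.6, -0.2]
width: 0.546
```

```bash
python3 - <<'E'
from h import *
s,R,p=pose();print(p.round(4),s["width"],R.round(3))
c=capture("wrist");np.savez("pics/w7.npz",**c)
for col in("blue","green"):
    for a,u,b in blobs(c,col,30): print(col,a,u.round(1),b,unproj(c,u,.018)[:2].round(4))
E
```

```text
[0.5232 0.0251 0.0589] 0.5461102768735546 [[ 1.     0.003  0.006]
 [ 0.003 -1.    -0.   ]
 [ 0.006  0.    -1.   ]]
blue 768 [375.9  97. ] [348   0 134 162] [ 0.6044 -0.0638]
blue 68 [503.4  11. ] [494   0  18  26] [ 0.6603 -0.1444]
blue 279 [332.1  93.7] [324  40  35 107] [ 0.6065 -0.0317]
blue 933 [393.3  86.8] [375  66  41  48] [ 0.6114 -0.0756]
blue 909 [397.1 122.3] [376 107  42  38] [ 0.5866 -0.0817]
blue 284 [227.2 222.3] [214 211  28  25] [0.5068 0.0466]
green 935 [85.1 81.9] [  0   0 108 149] [0.6142 0.1466]
green 492 [135.5  84.5] [109  28  38 111] [0.6124 0.1104]
green 301 [292.9 291.1] [284 281  23  25] [ 0.4423 -0.0099]
green 678 [ 37.6 303.4] [ 21 291  42  32] [0.4284 0.2189]
```

>>> jog_arm:
  commands:
    - [[0,0,0,0.2,-0.1,0,0.1],[0,0,0,0,0,0,0.1],[0,0,0,0,0,1,0.1],[0,0,0,0,0,1,0.1],[0,0,0,0,0,0,0.1]]

```text
time: 10.92
tool_pos: [0.523, 0.0242, 0.0346]
ee_rot: [1.0, -0.0, -0.001, -0.0]
ft_force: [-0.7, 0.5, -0.7]
width: 0.552
```

```bash
python3 - <<'E'
from h import *
s,R,p=pose();print(p.round(4),s["width"])
c=capture("wrist");np.savez("pics/w8.npz",**c)
for col in("blue","green"):
    for a,u,b in blobs(c,col,30): print(col,a,u.round(1),b,unproj(c,u,.018)[:2].round(4))
E
```

```text
[0.523  0.0242 0.0346] 0.5515435018415328
blue 1176 [390.7  96.5] [363   0 149 168] [ 0.6019 -0.0635]
blue 531 [342.1  87.3] [331  15  47 135] [ 0.6074 -0.032 ]
blue 1354 [412.2  80.9] [390  56  50  59] [ 0.6112 -0.0759]
blue 68 [386.2  86.2] [384  71   8  28] [ 0.6081 -0.0599]
blue 1234 [418.7 120.9] [392 103  52  44] [ 0.5868 -0.0839]
blue 120 [220.6 225.3] [213 221  17  14] [0.5137 0.048 ]
blue 78 [221.5 246.4] [213 240  18  10] [0.4969 0.0479]
green 1460 [59.7 80. ] [  0   0  78 156] [0.6121 0.1464]
green 947 [114.2  79. ] [ 65   0  66 145] [0.6126 0.1118]
green 56 [293.5 291.9] [286 289  18   9] [ 0.4579 -0.0069]
green 115 [297.4 300.9] [288 297  18   8] [ 0.4498 -0.0104]
green 559 [ 14.7 319.6] [  0 309  39  29] [0.4313 0.2181]
```

>>> jog_arm:
  commands:
    - [[0,0,0,-1.6,-2.1,0,0.1],[0,0,0,0,0,0,0.1],[0,0,0,0,0,2.3,0.1],[0,0,0,0,0,2.3,0.1],[0,0,0,0,0,0,0.1]]

```text
time: 11.38
tool_pos: [0.5043, 0.0454, -0.0133]
ee_rot: [1.0, -0.0, -0.004, -0.0]
ft_force: [-1.2, 0.2, -1.2]
width: 0.55
```

>>> jog_arm:
  commands:
    - [[0,0,0,0,0,0,-1],[0,0,0,0,0,0,-1],[0,0,0,0,0,0,-1],[0,0,0,0,0,0,-1],[0,0,0,0,0,-1,-1]]

```text
time: 11.8
tool_pos: [0.5072, 0.0454, -0.0]
ee_rot: [1.0, -0.0, -0.001, -0.0]
ft_force: [-0.1, 0.8, 0.4]
width: 0.273
```

>>> jog_arm:
  commands:
    - [[0,0,0,0,0,-3,-1],[0,0,0,0,0,-3.5,-1],[0,0,0,0,0,-3.3,-1],[0,0,0,0,0,0,-1],[0,0,0,0,0,0,-1]]

```text
time: 12.22
tool_pos: [0.5114, 0.0453, 0.1026]
ee_rot: [1.0, -0.0, 0.004, 0.0]
ft_force: [0.7, -0.4, -1.0]
width: 0.271
```

>>> jog_arm:
  commands:
    - [[0,0,0,2.85,2.85,0,-1],[0,0,0,2.85,2.85,0,-1],[0,0,0,2.85,2.85,0,-1],[0,0,0,2.85,2.85,0,-1],[0,0,0,0,0,0,-1]]

```text
time: 12.63
tool_pos: [0.6262, -0.0742, 0.0975]
ee_rot: [1.0, -0.002, 0.002, 0.002]
ft_force: [-0.3, 0.3, 0.1]
width: 0.274
```

>>> jog_arm:
  commands:
    - [[0,0,0,0,0,0,-1],[0,0,0,0,0,0,-1],[0,0,0,0,0,2,-1],[0,0,0,0,0,2.3,-1],[0,0,0,0,0,2.3,-1]]

```text
time: 13.05
tool_pos: [0.6211, -0.0672, 0.032]
ee_rot: [1.0, 0.001, 0.0, -0.0]
ft_force: [0.1, -0.3, -0.3]
width: 0.275
```

>>> jog_arm:
  commands:
    - [[0,0,0,0,0,0,-0.2],[0,0,0,0,0,0,-0.2],[0,0,0,0,0,0,-0.2],[0,0,0,0,0,-3,-0.2],[0,0,0,0,0,-4,-0.2]]

```text
time: 13.47
tool_pos: [0.6189, -0.0675, 0.1002]
ee_rot: [1.0, 0.0, -0.004, -0.001]
ft_force: [0.5, 0.2, 0.3]
width: 0.404
```

>>> jog_arm:
  commands:
    - [[0,0,0,-3.65,-1.07,0,-0.2],[0,0,0,-3.65,-1.07,0,0.1],[0,0,0,-3.65,-1.07,0,0.1],[0,0,0,-3.65,-1.07,0,0.1],[0,0,0,-3.65,-1.07,0,0.1]]

```text
time: 13.88
tool_pos: [0.4395, -0.0147, 0.1045]
ee_rot: [1.0, -0.0, 0.002, 0.0]
ft_force: [-0.1, 0.6, -0.1]
width: 0.547
```

>>> jog_arm:
  commands:
    - [[0,0,0,0,0,2,0.1],[0,0,0,0,0,2,0.1],[0,0,0,0,0,2,0.1],[0,0,0,0,0,0,0.1],[0,0,0,0,0,0,0.1]]

```text
time: 14.3
tool_pos: [0.4399, -0.0149, 0.0432]
ee_rot: [1.0, 0.0, 0.0, 0.0]
ft_force: [1.1, -0.2, -0.1]
width: 0.551
```

```bash
python3 - <<'E'
from h import *
s,R,p=pose();print(p.round(4),s["width"])
c=capture("wrist");np.savez("pics/w9.npz",**c)
for col in("blue","green"):
    for a,u,b in blobs(c,col,30): print(col,a,u.round(1),b,unproj(c,u,.018)[:2].round(4))
c=capture("top")
for col in("blue","green"):
    for a,u,b in blobs(c,col): print("top",col,a,u.round(1),unproj(c,u,.016)[:2].round(4))
E
```

```text
[ 0.4399 -0.0149  0.0432] 0.5510464545496405
blue 615 [328.8  16. ] [290   0 105  27] [ 0.5673 -0.062 ]
green 475 [19.8  7.8] [ 0  0 44 18] [0.5723 0.1309]
green 322 [253.  205.8] [237 198  32  21] [ 0.4426 -0.0145]
green 530 [125.4 227.4] [109 212  33  32] [0.4252 0.0827]
green 187 [  2.4 251.5] [  0 233   7  37] [0.4047 0.1825]
top blue 162 [390.9  77.5] [ 0.9285 -0.4147]
top blue 33 [280.5 172. ] [ 0.6177 -0.0677]
top blue 24 [281.5 179.8] [ 0.5935 -0.0714]
top blue 255 [149.2 193.9] [0.5421 0.3349]
top green 278 [186.4 238.2] [0.4091 0.2151]
top green 14 [228.6 232.9] [0.4279 0.0873]
```

>>> jog_arm:
  commands:
    - [[0,0,0,0,0,2,0.1],[0,0,0,0,0,2,0.1],[0,0,0,0,0,1.5,0.1],[0,0,0,0,0,0,0.1],[0,0,0,0,0,0,-1]]

```text
time: 14.82
tool_pos: [0.4403, -0.0152, -0.012]
ee_rot: [1.0, -0.0, 0.0, 0.0]
ft_force: [-0.5, 0.2, -0.3]
width: 0.424
```

>>> jog_arm:
  commands:
    - [[0,0,0,0,0,0,-1],[0,0,0,0,0,0,-1],[0,0,0,0,0,0,-1],[0,0,0,0,0,-1,-1],[0,0,0,0,0,-2.5,-1]]

```text
time: 15.23
tool_pos: [0.4364, -0.0145, 0.0208]
ee_rot: [1.0, -0.0, -0.003, -0.001]
ft_force: [-0.3, -0.5, -0.4]
width: 0.276
```

>>> jog_arm:
  commands:
    - [[0,0,0,0,0,-3.8,-1],[0,0,0,0,0,-3.7,-1],[0,0,0,2.61,-2.31,0,-1],[0,0,0,2.61,-2.31,0,-1],[0,0,0,2.61,-2.31,0,-1]]

```text
time: 15.65
tool_pos: [0.5201, 0.0548, 0.1006]
ee_rot: [1.0, -0.001, 0.003, 0.0]
ft_force: [-0.0, -1.0, 0.7]
width: 0.272
```

>>> jog_arm:
  commands:
    - [[0,0,0,2.61,-2.31,0,-1],[0,0,0,2.61,-2.31,0,-1],[0,0,0,2.61,-2.31,0,-1],[0,0,0,2.61,-2.31,0,-1],[0,0,0,0,0,0,-1]]

```text
time: 16.07
tool_pos: [0.6269, 0.1506, 0.0987]
ee_rot: [1.0, 0.001, 0.003, -0.001]
ft_force: [-0.4, -0.1, -0.0]
width: 0.27
```

```bash
python3 - <<'E'
from h import *
s,R,p=pose();print(p.round(4),s["width"])
c=capture("wrist");np.savez("pics/w10.npz",**c)
im=c["img"][:,:,::-1].copy()
t=np.linspace(0,2*np.pi,60)
for a in t:
    u=proj(c,[.6125+.044*np.cos(a),.1475+.044*np.sin(a),.07]);cv2.circle(im,(int(u[0]),int(u[1])),0,(0,0,255),-1)
cv2.imwrite("pics/w10.png",cv2.resize(im,(600,450)))
E
```

```text
[0.6269 0.1506 0.0987] 0.27049772564413105
```

View pics/w10.png

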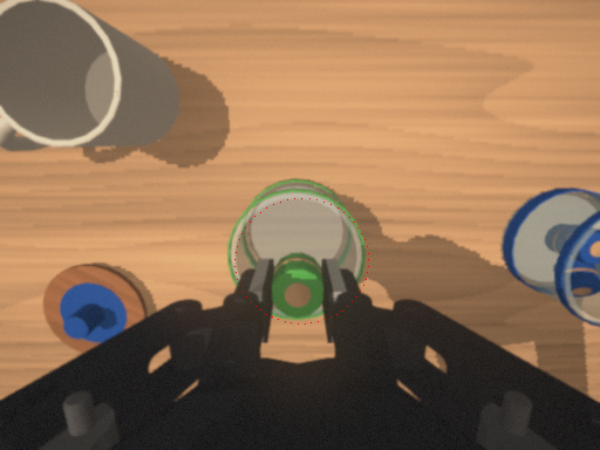

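>>> jog_arm:
  commands:
    - [[0,0,0,0,0,2,-1],[0,0,0,0,0,2.3,-1],[0,0,0,0,0,2.5,-1],[0,0,0,0,0,0,-1],[0,0,0,0,0,0,-0.2]]

```text
time: 16.53
tool_pos: [0.6195, 0.1456, 0.0279]
ee_rot: [1.0, -0.0, -0.003, 0.0]
ft_force: [0.4, 0.1, -0.0]
width: 0.388
```

>>> jog_arm:
  commands:
    - [[0,0,0,0,0,0,-0.2],[0,0,0,0,0,0,-0.2],[0,0,0,0,0,0,-0.2],[0,0,0,0,0,-3.3,-0.2],[0,0,0,0,0,-4,-0.2]]

```text
time: 16.95
tool_pos: [0.6189, 0.146, 0.0997]
ee_rot: [1.0, -0.0, -0.004, 0.001]
ft_force: [0.4, 1.0, 1.6]
width: 0.399
```

>>> jog_arm:
  commands:
    - [[0,0,0,-3.3,1.13,0,-0.2],[0,0,0,-3.3,1.13,0,0.1],[0,0,0,-3.3,1.13,0,0.1],[0,0,0,-3.3,1.13,0,0.1],[0,0,0,-3.3,1.13,0,0.1]]

```text
time: 17.37
tool_pos: [0.4568, 0.0897, 0.1037]
ee_rot: [1.0, 0.0, 0.001, -0.0]
ft_force: [-0.2, -0.5, 0.8]
width: 0.548
```

>>> jog_arm:
  commands:
    - [[0,0,0,-3.1,1.13,0,0.1],[0,0,0,0,0,3,0.1],[0,0,0,0,0,3,0.1],[0,0,0,0,0,0,0.1],[0,0,0,0,0,0,0.1]]

```text
time: 17.78
tool_pos: [0.4253, 0.0788, 0.0422]
ee_rot: [1.0, -0.0, -0.001, 0.0]
ft_force: [0.6, -0.7, 0.8]
width: 0.55
```

```bash
python3 - <<'E'
from h import *
s,R,p=pose();print(p.round(4),s["width"])
c=capture("wrist");np.savez("pics/w11.npz",**c)
for col in("blue","green"):
    for a,u,b in blobs(c,col,30): print(col,a,u.round(1),b,unproj(c,u,.018)[:2].round(4))
c=capture("top")
for col in("blue","green"):
    for a,u,b in blobs(c,col): print("top",col,a,u.round(1),unproj(c,u,.016)[:2].round(4))
E
```

```text
[0.4253 0.0788 0.0422] 0.5499403234133937
blue 47 [4.848e+02 4.000e-01] [472   0  27   2] [ 0.561  -0.0634]
green 4133 [ 80.2 227.3] [ 43 193  76  69] [0.4111 0.2103]
green 366 [249.7 204.4] [234 195  32  22] [0.4294 0.0816]
top blue 163 [390.9  77.5] [ 0.9287 -0.4148]
top blue 30 [281.1 172.5] [ 0.6163 -0.0696]
top blue 25 [281.4 179.9] [ 0.5932 -0.071 ]
top blue 252 [149.1 193.9] [0.5421 0.335 ]
top green 29 [211.  170.6] [0.618  0.1468]
top green 66 [180.4 237.5] [0.4109 0.2336]
```

>>> jog_arm:
  commands:
    - [[0,0,0,0,-0.2,2,0.1],[0,0,0,0,0,2,0.1],[0,0,0,0,0,1.4,0.1],[0,0,0,0,0,0,0.1],[0,0,0,0,0,0,-1]]

```text
time: 18.3
tool_pos: [0.4275, 0.081, -0.0109]
ee_rot: [1.0, 0.0, 0.0, -0.0]
ft_force: [0.7, 0.5, -0.1]
width: 0.423
```

>>> jog_arm:
  commands:
    - [[0,0,0,0,0,0,-1],[0,0,0,0,0,0,-1],[0,0,0,0,0,0,-1],[0,0,0,0,0,-2,-1],[0,0,0,0,0,-4,-1]]

```text
time: 18.72
tool_pos: [0.4216, 0.0806, 0.0454]
ee_rot: [1.0, -0.0, -0.005, 0.0]
ft_force: [0.5, -0.0, -0.4]
width: 0.275
```

>>> jog_arm:
  commands:
    - [[0,0,0,0,0,-4,-1],[0,0,0,0,0,-1.2,-1],[0,0,0,3.58,-1.36,0,-1],[0,0,0,3.58,-1.36,0,-1],[0,0,0,3.58,-1.36,0,-1]]

```text
time: 19.13
tool_pos: [0.5355, 0.1221, 0.1021]
ee_rot: [1.0, -0.0, 0.002, -0.0]
ft_force: [0.7, -1.1, 0.1]
width: 0.272
```

>>> jog_arm:
  commands:
    - [[0,0,0,3.58,-1.36,0,-1],[0,0,0,3.58,-1.36,0,-1],[0,0,0,0,0,0,-1],[0,0,0,0,0,0,-1],[0,0,0,0,0,0,-1]]

```text
time: 19.55
tool_pos: [0.6045, 0.1486, 0.0999]
ee_rot: [1.0, 0.0, -0.001, 0.0]
ft_force: [-0.2, -0.9, -0.1]
width: 0.272
```

>>> jog_arm:
  commands:
    - [[0,0,0,0,0,2,-1],[0,0,0,0,0,2.3,-1],[0,0,0,0,0,2.5,-1],[0,0,0,0,0,0,-1],[0,0,0,0,0,0,-0.2]]

```text
time: 19.97
tool_pos: [0.6022, 0.1483, 0.031]
ee_rot: [1.0, -0.0, -0.002, 0.0]
ft_force: [0.3, 0.5, -0.1]
width: 0.39
```

>>> jog_arm:
  commands:
    - [[0,0,0,0,0,0,-0.2],[0,0,0,0,0,0,-0.2],[0,0,0,0,0,0,-0.2],[0,0,0,0,0,-3.3,-0.2],[0,0,0,0,0,-4,-0.2]]

```text
time: 20.38
tool_pos: [0.6019, 0.1482, 0.1028]
ee_rot: [1.0, -0.0, -0.004, 0.001]
ft_force: [0.4, 0.8, -0.1]
width: 0.4
```

>>> jog_arm:
  commands:
    - [[0,0,0,-3.25,-1.07,-0.4,-0.2],[0,0,0,-3.25,-1.07,0,0.1],[0,0,0,-3.25,-1.07,0,0.1],[0,0,0,0,0,0,0.1],[0,0,0,0,0,0,0.1]]

```text
time: 20.8
tool_pos: [0.5066, 0.1814, 0.1101]
ee_rot: [1.0, 0.001, 0.0, -0.0]
ft_force: [0.3, 0.1, -0.2]
width: 0.546
```

```bash
cat >> h.py <<'E'
def ring(c,x,y,z,r,cols,w=16):
    "refine a circle (centre guess x,y, height z, radius r): robust fit of colour-mask points nearest it"
    h=cv2.cvtColor(c["img"],cv2.COLOR_RGB2HSV).astype(int);lo,hi,smin,vmin=cols
    m=(h[...,0]>=lo)&(h[...,0]<=hi)&(h[...,1]>smin)&(h[...,2]>vmin)
    P=np.array([unproj(c,p[::-1],z)[:2] for p in np.argwhere(m)])
    ctr=np.array([x,y])
    for tol in(.010,.006,.004,.003,.003,.003):
        d=P-ctr;n=np.hypot(*d.T);k=abs(n-r)<tol
        A=d[k]/n[k,None];ctr=ctr+np.linalg.lstsq(A,(n-r)[k],rcond=None)[0]
    a=np.arctan2(A[:,1],A[:,0]);return ctr,k.sum(),np.std((n-r)[k]),len(set((a*6).astype(int)))
E
python3 - <<'E'
from h import *
s,R,p=pose();print(p.round(4),s["width"])
c=capture("wrist");np.savez("pics/w12.npz",**c)
print("gj",ring(c,.614,.149,.069,.0425,(45,80,90,40)))
for col in("blue","green"):
    for a,u,b in blobs(c,col,30): print(col,a,u.round(1),b,unproj(c,u,.018)[:2].round(4))
im=c["img"][:,:,::-1]
t=capture("top");np.savez("pics/t12.npz",**t)
cv2.imwrite("pics/w12.png",cv2.resize(im,(600,450)))
E
```

```text
[0.5066 0.1814 0.1101] 0.5462261305320674
gj (array([0.61362846, 0.15142739]), np.int64(618), np.float64(0.0010103886573655076), 30)
blue 869 [487.5  82.4] [475  33  37  94] [ 0.6044 -0.029 ]
blue 2308 [ 95.8 150.3] [ 68 122  59  59] [0.5429 0.3325]
green 47 [245.9  11.7] [238   0  18  28] [0.6596 0.1882]
green 394 [313.5  85.5] [242   0 120 121] [0.6012 0.1278]
green 459 [295.5  64. ] [282  50  29  31] [0.6189 0.1447]
green 576 [294.1  93.4] [280  79  30  33] [0.5945 0.1449]
green 1615 [226.8 272.7] [204 249  46  47] [0.4113 0.2103]
```

View pics/w12.png

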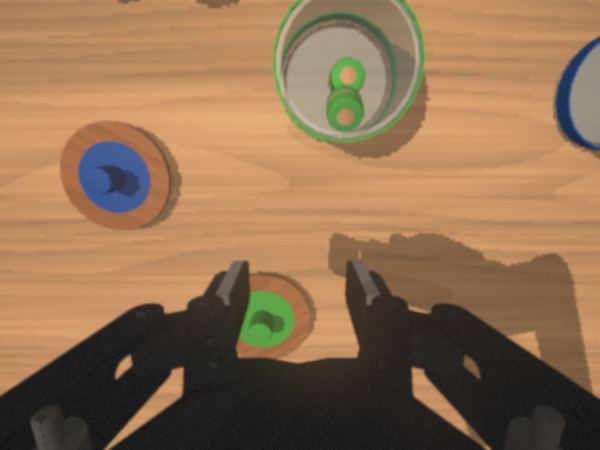

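>>> jog_arm:
  commands:
    - [[0,0,0,-3.3,-1.07,0,0.1],[0,0,0,-3.3,-1.07,0,0.1],[0,0,0,-3.2,-1.06,0,0.1],[0,0,0,0,0,1.5,0.1],[0,0,0,0,0,1.5,0.1]]

```text
time: 21.32
tool_pos: [0.4116, 0.2139, 0.0809]
ee_rot: [1.0, 0.0, 0.002, -0.001]
ft_force: [0.3, -0.9, -0.4]
width: 0.551
```

>>> jog_arm:
  commands:
    - [[0,0,0,0,0,0,0.1],[0,0,0,0,0,0,0.1],[0,0,0,0,0,0,0.1],[0,0,0,0,0,0,0.1],[0,0,0,0,0,0,0.1]]

```text
time: 21.73
tool_pos: [0.4114, 0.2131, 0.0804]
ee_rot: [1.0, -0.0, 0.001, -0.0]
ft_force: [-0.3, -0.9, -0.7]
width: 0.554
```

```bash
python3 - <<'E'
from h import *
s,R,p=pose();print(p.round(4),s["width"])
c=capture("wrist");np.savez("pics/w13.npz",**c)
im=c["img"][:,:,::-1].copy()
print(proj(c,[.409,.2135,.036]))
v=cv2.resize(im[130:300,170:340],(600,600),interpolation=cv2.INTER_CUBIC)
for x,y,z,r,col in((.409,.2135,.012,.046,(0,0,255)),(.409,.2135,.036,.011,(255,0,255))):
    for a in np.linspace(0,2*np.pi,40):
        u=(proj(c,[x+r*np.cos(a),y+r*np.sin(a),z])+.5-[170,130])*600/170;cv2.circle(v,(int(u[0]),int(u[1])),2,col,-1)
cv2.imwrite("pics/w13.png",v)
E
```

```text
[0.4114 0.2131 0.0804] 0.5536344703068428
[253.05709602 204.53454101]
```

View pics/w13.png

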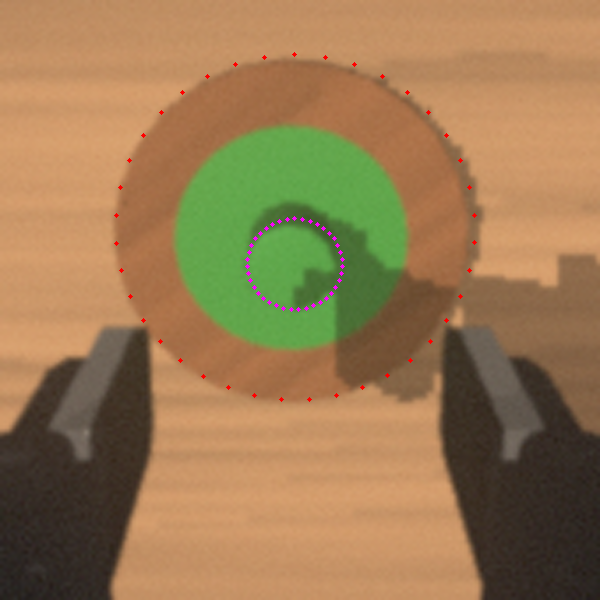

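>>> jog_arm:
  commands:
    - [[0,0,0,-0.3,0,2,0.1],[0,0,0,0,0,2,0.1],[0,0,0,0,0,2,0.1],[0,0,0,0,0,1.9,0.1],[0,0,0,0,0,0,0.1]]

```text
time: 22.2
tool_pos: [0.4038, 0.2117, -0.0027]
ee_rot: [1.0, -0.0, -0.003, 0.001]
ft_force: [-0.2, -0.0, -0.6]
width: 0.551
```

>>> jog_arm:
  commands:
    - [[0,0,0,0,0,0,0.1],[0,0,0,0,0,0,-1],[0,0,0,0,0,0,-1],[0,0,0,0,0,0,-1],[0,0,0,0,0,0,-1]]

```text
time: 22.62
tool_pos: [0.4087, 0.2135, 0.0022]
ee_rot: [1.0, -0.0, 0.002, -0.001]
ft_force: [-0.6, -0.4, 6.1]
width: 0.229
```

```bash
python3 - <<'E'
from h import *
s,R,p=pose();print(p.round(4),s["width"],s["ft_force"])
t=np.load("pics/t12.npz")
for z,r in((.07,.044),(.07,.042)):
  print("gj",ring(t,.614,.149,z,r,(45,80,60,40)));print("bj",ring(t,.611,-.073,z,r,(100,130,60,40)))
c=np.load("pics/w7.npz");print("bj w7",ring(c,.611,-.073,.069,.0425,(100,130,90,40)))
c=np.load("pics/w2.npz");print("bj w2",ring(c,.611,-.073,.069,.0425,(100,130,90,40)))
c=np.load("pics/w12.npz")
for r in(.042,.0435):print("gj w12",ring(c,.614,.149,.07,r,(45,80,90,40)))
E
```

```text
[0.4087 0.2135 0.0022] 0.2291178188810385 [-0.62578294 -0.42149076  6.14465217]
gj (array([0.61671889, 0.15024509]), np.int64(29), np.float64(0.0010787910283888546), 12)
bj (array([ 0.61299817, -0.08259334]), np.int64(6), np.float64(0.0008502016512128681), 6)
gj (array([0.61523685, 0.14829125]), np.int64(28), np.float64(0.0011120568141320415), 13)
bj (array([ 0.61449611, -0.06521616]), np.int64(5), np.float64(0.0009921270036294448), 4)
bj w7 (array([ 0.60835157, -0.06915093]), np.int64(918), np.float64(0.0009660239964729723), 23)
bj w2 (array([ 0.61197003, -0.07410966]), np.int64(174), np.float64(0.0010155978632789885), 21)
gj w12 (array([0.61267266, 0.15146109]), np.int64(544), np.float64(0.0011266732490186008), 26)
gj w12 (array([0.61481397, 0.15162219]), np.int64(702), np.float64(0.000642297358913885), 30)
```

>>> jog_arm:
  commands:
    - [[0,0,0,0,0,-1,-1],[0,0,0,0,0,-2,-1],[0,0,0,0,0,-3,-1],[0,0,0,0,0,-3,-1],[0,0,0,0,0,-2,-1]]

```text
time: 23.03
tool_pos: [0.4079, 0.2133, 0.1135]
ee_rot: [1.0, -0.0, 0.002, -0.001]
ft_force: [0.7, 0.7, -0.9]
width: 0.224
```

>>> jog_arm:
  commands:
    - [[0,0,0,3.43,1.05,0,-1],[0,0,0,3.43,1.05,0,-1],[0,0,0,3.43,1.05,0,-1],[0,0,0,3.43,1.05,0,-1],[0,0,0,3.43,1.05,0,-1]]

```text
time: 23.45
tool_pos: [0.5796, 0.1598, 0.1109]
ee_rot: [1.0, -0.0, 0.0, -0.0]
ft_force: [-1.1, 0.1, -1.7]
width: 0.229
```

>>> jog_arm:
  commands:
    - [[0,0,0,3.43,1.05,0,-1],[0,0,0,0,0,0,-1],[0,0,0,0,0,1,-1],[0,0,0,0,0,1,-1],[0,0,0,0,0,0,-1]]

```text
time: 23.87
tool_pos: [0.6085, 0.15, 0.0866]
ee_rot: [1.0, 0.0, -0.004, 0.0]
ft_force: [-1.7, -0.2, -2.4]
width: 0.221
```

>>> jog_arm:
  commands:
    - [[0,0,0,0,0,0,-1],[0,0,0,0,0,0,-1],[0,0,0,0,0,0,-1],[0,0,0,0,0,0,-1],[0,0,0,0,0,0,-1]]

```text
time: 24.28
tool_pos: [0.6129, 0.1501, 0.091]
ee_rot: [1.0, 0.0, 0.001, -0.0]
ft_force: [-0.6, 0.6, -1.4]
width: 0.227
```

```bash
python3 - <<'E'
from h import *
s,R,p=pose();print(p.round(4),s["width"],R.round(3))
c=capture("wrist");np.savez("pics/w14.npz",**c)
im=c["img"][:,:,::-1].copy()
for r in(.0435,):print("gj",ring(c,.614,.150,.07,r,(45,80,90,40)))
v=cv2.resize(im[100:340,100:412],(780,600),interpolation=cv2.INTER_CUBIC)
o=p[2]-.0022
for x,y,z,r,col in((.6145,.1505,.07,.044,(0,0,255)),(p[0],p[1],o+.012,.046,(255,0,255))):
    for a in np.linspace(0,2*np.pi,60):
        u=(proj(c,[x+r*np.cos(a),y+r*np.sin(a),z])+.5-[100,100])*2.5;cv2.circle(v,(int(u[0]),int(u[1])),2,col,-1)
cv2.imwrite("pics/w14.png",v)
E
```

```text
[0.6129 0.1501 0.091 ] 0.2272005554297832 [[ 1.     0.     0.001]
 [ 0.    -1.     0.   ]
 [ 0.001 -0.    -1.   ]]
gj (array([0.61866279, 0.15151794]), np.int64(578), np.float64(0.0015439313004797861), 19)
```

View pics/w14.png

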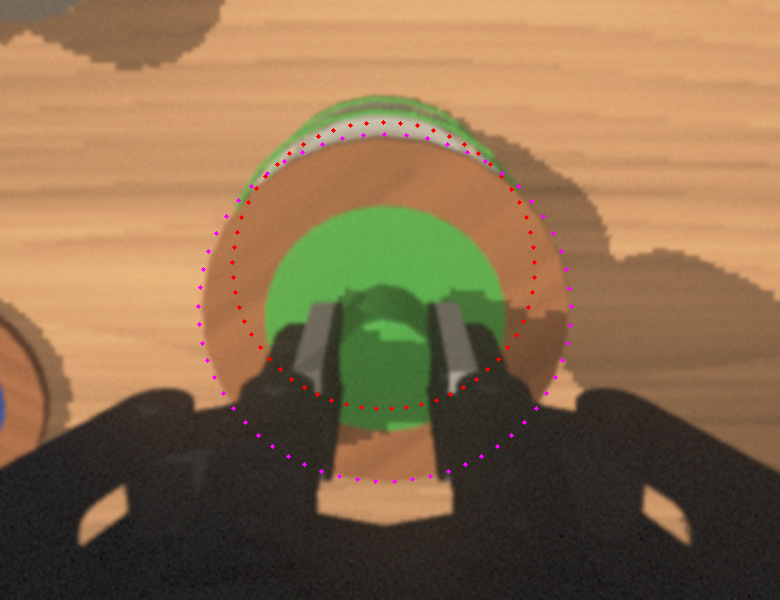

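>>> jog_arm:
  commands:
    - [[0,0,0,0.35,0,0,-1],[0,0,0,0,0,0.6,-1],[0,0,0,0,0,0.6,-1],[0,0,0,0,0,0.5,-1],[0,0,0,0,0,0,-1]]

```text
time: 24.75
tool_pos: [0.6145, 0.1496, 0.071]
ee_rot: [1.0, -0.0, -0.002, 0.0]
ft_force: [-0.6, -0.6, -1.4]
width: 0.227
```

>>> jog_arm:
  commands:
    - [[0,0,0,0,0,0.1,-1],[0,0,0,0,0,0.1,-1],[0,0,0,0,0,0.1,-1],[0,0,0,0,0,0.1,-1],[0,0,0,0,0,0,-1]]

```text
time: 25.17
tool_pos: [0.6162, 0.1499, 0.0693]
ee_rot: [1.0, -0.0, 0.0, 0.0]
ft_force: [0.4, 0.2, -1.7]
width: 0.229
```

>>> jog_arm:
  commands:
    - [[0,0,0,0,0,0.1,-1],[0,0,0,0,0,0.1,-1],[0,0,0,0,0,0.1,-1],[0,0,0,0,0,0,-1],[0,0,0,0,0,0,-1]]

```text
time: 25.58
tool_pos: [0.6163, 0.1499, 0.0663]
ee_rot: [1.0, -0.0, 0.0, -0.0]
ft_force: [0.3, -0.1, -1.8]
width: 0.226
```

>>> jog_arm:
  commands:
    - [[0,0,0,0,0,0.1,-1],[0,0,0,0,0,0.1,-1],[0,0,0,0,0,0,-1],[0,0,0,0,0,0,-1],[0,0,0,0,0,0,-1]]

```text
time: 26.0
tool_pos: [0.6164, 0.1499, 0.0662]
ee_rot: [1.0, -0.0, -0.0, 0.0]
ft_force: [-4.4, -0.7, 7.9]
width: 0.223
```

>>> jog_arm:
  commands:
    - [[0,0,0,0,0,0.1,-1],[0,0,0,0,0,0,-1],[0,0,0,0,0,0,-1],[0,0,0,0,0,0,-1],[0,0,0,0,0,0,-1]]

```text
time: 26.42
tool_pos: [0.6164, 0.1499, 0.0662]
ee_rot: [1.0, -0.0, -0.0, 0.0]
ft_force: [-5.8, -1.1, 11.2]
width: 0.225
```

>>> jog_arm:
  commands:
    - [[0,0,0,0,0,-0.2,0.1],[0,0,0,0,0,0,0.1],[0,0,0,0,0,0,0.1],[0,0,0,0,0,0,0.1],[0,0,0,0,0,0,0.1]]

```text
time: 26.83
tool_pos: [0.616, 0.1499, 0.0648]
ee_rot: [1.0, -0.0, -0.0, 0.0]
ft_force: [-0.1, 0.0, -0.7]
width: 0.547
```

>>> jog_arm:
  commands:
    - [[0,0,0,0,0,-1,0.1],[0,0,0,0,0,-2,0.1],[0,0,0,0,0,-3,0.1],[0,0,0,-1.5,-3.68,0,0.1],[0,0,0,-1.5,-3.68,0,0.1]]

```text
time: 27.25
tool_pos: [0.5896, 0.2232, 0.1296]
ee_rot: [1.0, -0.002, 0.004, -0.001]
ft_force: [-0.0, 0.8, -0.4]
width: 0.549
```

>>> jog_arm:
  commands:
    - [[0,0,0,-1.5,-3.68,0,0.1],[0,0,0,-1.5,-3.68,0,0.1],[0,0,0,-1.5,-3.68,0,0.1],[0,0,0,0,0,2,0.1],[0,0,0,0,0,2,0.1]]

```text
time: 27.67
tool_pos: [0.5419, 0.3376, 0.0878]
ee_rot: [1.0, 0.002, 0.003, -0.001]
ft_force: [-0.0, -0.7, 0.1]
width: 0.546
```

>>> jog_arm:
  commands:
    - [[0,0,0,0,0,0,0.1],[0,0,0,0,0,0,0.1],[0,0,0,0,0,0,0.1],[0,0,0,0,0,0,0.1],[0,0,0,0,0,0,0.1]]

```text
time: 28.08
tool_pos: [0.5427, 0.3339, 0.0871]
ee_rot: [1.0, -0.001, 0.001, -0.001]
ft_force: [0.7, -0.2, -0.7]
width: 0.548
```

```bash
python3 - <<'E'
from h import *
s,R,p=pose();print(p.round(4),s["width"],R.round(3))
c=capture("wrist");np.savez("pics/w15.npz",**c)
# blue disc r~.030 on flange (z .012)
for r in(.029,.030,.031):
  h=ring(c,.541,.334,.012,r,(100,130,90,40));print(r,h)
w=cv2.cvtColor(c["img"],cv2.COLOR_RGB2HSV)
u=proj(c,[.541,.334,.012]);print(u)
s2=capture("scene")
t=capture("top");np.savez("pics/t15.npz",**t)
for z,r in((.07,.044),(.07,.042)):
  print("bj",ring(t,.611,-.073,z,r,(100,135,40,30)))
a=cv2.resize(s2["img"][150:270,180:420,::-1],(800,400),interpolation=cv2.INTER_CUBIC)
b=cv2.resize(c["img"][130:300,150:390,::-1],(282,200),interpolation=cv2.INTER_CUBIC)
bt=cv2.resize(t["img"][150:210,170:320,::-1],(500,200),interpolation=cv2.INTER_CUBIC)
row=np.zeros((200,800,3),np.uint8);row[:,:282]=b;row[:,300:]=bt
cv2.imwrite("pics/m15.png",np.vstack([a,row]))
E
```

```text
[0.5427 0.3339 0.0871] 0.5475273482584361 [[ 1.    -0.001  0.003]
 [-0.001 -1.     0.001]
 [ 0.003 -0.001 -1.   ]]
0.029 (array([0.53958073, 0.33364989]), np.int64(563), np.float64(0.0012740149350106728), 37)
0.03 (array([0.53845949, 0.33145353]), np.int64(497), np.float64(0.001598173815489684), 23)
0.031 (array([0.53774399, 0.33016844]), np.int64(466), np.float64(0.00165461452797021), 19)
[253.57825427 193.76526906]
bj (array([ 0.60826339, -0.07022222]), np.int64(32), np.float64(0.0012452766876890565), 14)
bj (array([ 0.60604416, -0.06962738]), np.int64(32), np.float64(0.001246083689743032), 14)
```

View pics/m15.png

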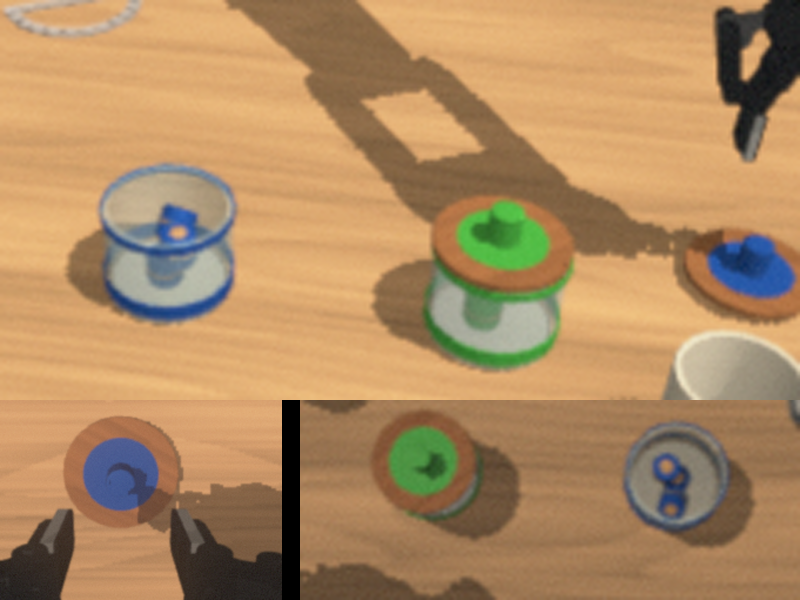

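```bash
cat > cov.py <<'E'
from h import *
from scipy.optimize import least_squares
from scipy.spatial.transform import Rotation as Ro
def discfit(c,x,y,z,col,free_z=False):
    "fit painted disc (r~.0295) boundary + flange outer: use brown annulus outer boundary points"
    I=c["img"].astype(float);h=cv2.cvtColor(c["img"],cv2.COLOR_RGB2HSV).astype(int)
    r,g,b=I[...,0],I[...,1],I[...,2]
    brown=(h[...,0]<=11)&(h[...,1]>110)|(h[...,0]>172)&(h[...,1]>110)
    u0=proj(c,[x,y,z]);yy,xx=np.mgrid[:384,:512];
    near=np.hypot(xx-u0[0],yy-u0[1])<45
    m=(brown&near).astype(np.uint8)
    m=cv2.morphologyEx(m,cv2.MORPH_OPEN,np.ones((2,2),np.uint8))
    n,l,s,_=cv2.connectedComponentsWithStats(m);k=1+np.argmax(s[1:,4]);m=(l==k).astype(np.uint8)
    cs,_=cv2.findContours(m,cv2.RETR_EXTERNAL,cv2.CHAIN_APPROX_NONE)
    P=max(cs,key=len)[:,0].astype(float)
    return m,P
E
python3 - <<'E'
from cov import *
s2=capture("scene");np.savez("pics/s16.npz",**s2);t=np.load("pics/t15.npz")
for nm,c in(("scene",s2),("top",t)):
  for cn,x,y,z in(("green",.6163,.150,.076),("blue",.541,.334,.012)):
    m,P=discfit(c,x,y,z,cn)
    H=cv2.convexHull(P.astype(np.float32));e=cv2.fitEllipse(H)
    Q=np.array([proj(c,[x+.046*np.cos(a),y+.046*np.sin(a),z]) for a in np.linspace(0,2*np.pi,60)],np.float32)
    e2=cv2.fitEllipse(Q)
    print(nm,cn,m.sum(),"obs",np.round(e[0],1),np.round(e[1],1),round(e[2],1),"pred",np.round(e2[0],1),np.round(e2[1],1),round(e2[2],1))
E
```

```text
Traceback (most recent call last):
  File "cov.py", line 13, in discfit
    n,l,s,_=cv2.connectedComponentsWithStats(m);k=1+np.argmax(s[1:,4]);m=(l==k).astype(np.uint8)
                                                    ~~~~~~~~~^^^^^^^^^
ValueError: attempt to get argmax of an empty sequence
```

```bash
sed -i 's/brown=.*/brown=(r-g>0.30*r)\&(g-b>0.05*r)\&(r>70)/' cov.py; python3 - <<'E'
from cov import *
s2=np.load("pics/s16.npz");t=np.load("pics/t15.npz")
h=s2["img"]
for p in([.6163-.038,.150,.076],[.541-.038,.334,.012],[.541-.08,.25,0]):
    u=proj(s2,p);print("rgb",h[int(u[1]),int(u[0])],end=" ")
    u=proj(t,p);print(t["img"][int(u[1]),int(u[0])])
for nm,c in(("scene",s2),("top",t)):
  for cn,x,y,z in(("green",.6163,.150,.076),("blue",.541,.334,.012)):
    m,P=discfit(c,x,y,z,cn)
    H=cv2.convexHull(P.astype(np.float32));e=cv2.fitEllipse(H)
    Q=np.array([proj(c,[x+.046*np.cos(a),y+.046*np.sin(a),z]) for a in np.linspace(0,2*np.pi,60)],np.float32)
    e2=cv2.fitEllipse(Q)
    print(nm,cn,m.sum(),"obs",np.round(e[0],1),np.round(e[1],1),round(e[2],1),"pred",np.round(e2[0],1),np.round(e2[1],1),round(e2[2],1))
E
```

```text
rgb [141 149  68] [130  82  51]
rgb [176 116  72] [133  89  57]
rgb [205 156 105] [152 115  78]
scene green 434 obs [331.3 223.2] [27.3 42.8] 100.9 pred [330.3 222. ] [27.  43.5] 101.0
scene blue 411 obs [405.8 232.7] [24.7 41. ] 108.1 pred [404.3 230.6] [23.8 41.5] 107.8
top green 333 obs [207.4 168.9] [29.9 30.8] 73.3 pred [206.8 168.1] [31.1 31.7] 61.3
top blue 271 obs [150.6 195.1] [28.2 29.2] 47.4 pred [149.9 194.4] [29.3 30.1] 43.3
```

>>> jog_arm:
  commands:
    - [[0,0,0,-0.15,0,2.5,0.1],[0,0,0,0,0,2.5,0.1],[0,0,0,0,0,2,0.1],[0,0,0,0,0,1.5,0.1],[0,0,0,0,0,0,0.1]]

```text
time: 28.7
tool_pos: [0.5366, 0.3323, -0.0038]
ee_rot: [1.0, -0.0, -0.003, 0.002]
ft_force: [-0.4, -0.9, -0.6]
width: 0.553
```

>>> jog_arm:
  commands:
    - [[0,0,0,0,0,0,0.1],[0,0,0,0,0,0,-1],[0,0,0,0,0,0,-1],[0,0,0,0,0,0,-1],[0,0,0,0,0,0,-1]]

```text
time: 29.12
tool_pos: [0.5416, 0.3348, 0.0026]
ee_rot: [1.0, -0.0, 0.002, -0.001]
ft_force: [-0.7, 0.7, 4.8]
width: 0.223
```

```bash
python3 - <<'E'
from h import *
s,R,p=pose();print(p.round(4),s["width"],s["ft_force"])
B=(105,130,110,40);G=(45,80,90,40)
for f,k,x,y in(("w1",B,.611,-.073),("w2",B,.611,-.073),("w4",B,.611,-.073),("w10",G,.6155,.150),("w12",G,.6155,.15)):
    c=np.load(f"pics/{f}.npz")
    for r in(.043,.0438):
        o=ring(c,x,y,.0695,r,k);print(f,r,o[0].round(4),o[1],o[2].round(5),o[3])
E
```

```text
[0.5416 0.3348 0.0026] 0.22311669742535448 [-0.70349791  0.65895603  4.79745388]
w1 0.043 [ 0.5989 -0.0734] 2 0.0 1
w1 0.0438 [ 0.5989 -0.0726] 2 0.0 1
w2 0.043 [ 0.6111 -0.0729] 33 0.00033 9
w2 0.0438 [ 0.6102 -0.073 ] 33 0.00023 9
w4 0.043 [ 0.6187 -0.0692] 123 0.00167 7
w4 0.0438 [ 0.6195 -0.0691] 121 0.00164 7
w10 0.043 [0.6197 0.1518] 570 0.00132 30
w10 0.0438 [0.6185 0.1518] 566 0.00123 30
w12 0.043 [0.6145 0.1515] 701 0.00078 30
w12 0.0438 [0.6151 0.1516] 702 0.00061 30
```

>>> jog_arm:
  commands:
    - [[0,0,0,0,0,-1,-1],[0,0,0,0,0,-2,-1],[0,0,0,0,0,-3,-1],[0,0,0,0,0,-3.5,-1],[0,0,0,0,0,-3.5,-1]]

```text
time: 29.53
tool_pos: [0.5385, 0.3333, 0.131]
ee_rot: [1.0, -0.0, -0.001, 0.001]
ft_force: [1.3, 0.6, -1.0]
width: 0.226
```

>>> jog_arm:
  commands:
    - [[0,0,0,0,3.75,0,-1],[0,0,0,0,3.75,0,-1],[0,0,0,0,3.75,0,-1],[0,0,0,0,3.75,0,-1],[0,0,0,0,3.75,0,-1]]

```text
time: 29.95
tool_pos: [0.539, 0.1449, 0.1308]
ee_rot: [1.0, 0.0, 0.0, 0.0]
ft_force: [1.2, -0.4, -1.1]
width: 0.222
```

>>> jog_arm:
  commands:
    - [[0,0,0,0,3.75,0,-1],[0,0,0,0,3.75,0,-1],[0,0,0,0,3.75,0,-1],[0,0,0,0,0,0,-1],[0,0,0,0,0,0,-1]]

```text
time: 30.37
tool_pos: [0.5395, 0.032, 0.1307]
ee_rot: [1.0, -0.002, 0.0, -0.0]
ft_force: [0.4, -0.2, -0.5]
width: 0.222
```

```bash
python3 - <<'E'
from h import *
s,R,p=pose();print(p.round(4),s["width"])
B=(105,130,100,40)
c=capture("wrist");np.savez("pics/w17.npz",**c)
for r in(.042,.043,.0438):
    o=ring(c,.611,-.073,.0695,r,B);print(r,o[0].round(4),o[1],o[2].round(5),o[3])
im=cv2.resize(c["img"][:,:,::-1],(800,600),interpolation=cv2.INTER_CUBIC)
for a in np.linspace(0,2*np.pi,50):
    u=(proj(c,[.611+.044*np.cos(a),-.0725+.044*np.sin(a),.07])+.5)/.64;cv2.circle(im,(int(u[0]),int(u[1])),1,(0,0,255),-1)
cv2.imwrite("pics/w17.png",im)
E
```

```text
[0.5395 0.032  0.1307] 0.221971020527324
0.042 [ 0.613  -0.0698] 224 0.00142 22
0.043 [ 0.6108 -0.0703] 265 0.00081 30
0.0438 [ 0.6103 -0.0708] 266 0.00048 31
```

View pics/w17.png

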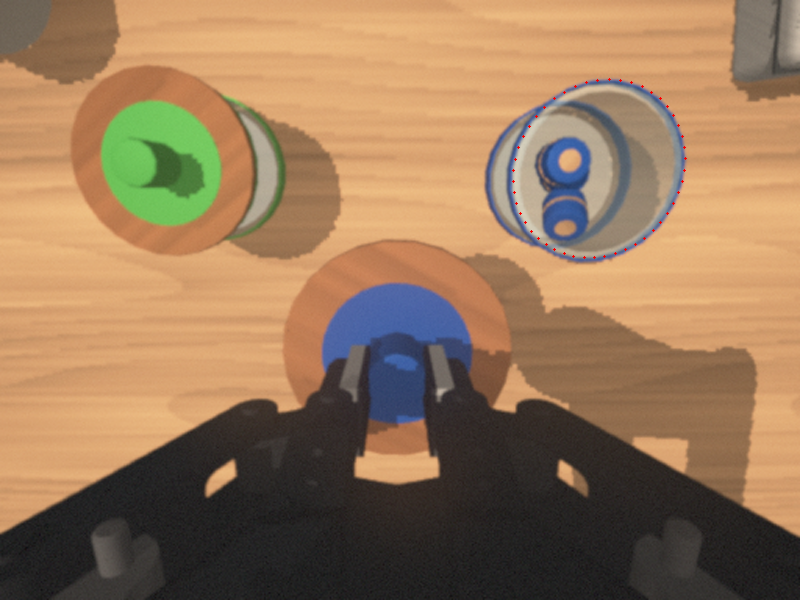

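>>> jog_arm:
  commands:
    - [[0,0,0,1.78,2.6,0,-1],[0,0,0,1.78,2.6,0,-1],[0,0,0,1.78,2.6,0,-1],[0,0,0,1.78,2.6,0,-1],[0,0,0,0,0,0,-1]]

```text
time: 30.83
tool_pos: [0.6145, -0.0731, 0.1311]
ee_rot: [1.0, -0.001, 0.002, 0.001]
ft_force: [0.3, 0.9, -0.7]
width: 0.226
```

>>> jog_arm:
  commands:
    - [[0,0,0,0,0,1.5,-1],[0,0,0,0,0,1.5,-1],[0,0,0,0,0,1,-1],[0,0,0,0,0,0,-1],[0,0,0,0,0,0,-1]]

```text
time: 31.25
tool_pos: [0.6099, -0.0686, 0.0893]
ee_rot: [1.0, 0.001, -0.001, -0.0]
ft_force: [-0.1, 0.3, -1.0]
width: 0.225
```

>>> jog_arm:
  commands:
    - [[0,0,0,0,0,0,-1],[0,0,0,0,0,0,-1],[0,0,0,0,0,0,-1],[0,0,0,0,0,0,-1],[0,0,0,0,0,0,-1]]

```text
time: 31.67
tool_pos: [0.6113, -0.0702, 0.091]
ee_rot: [1.0, -0.0, 0.001, 0.0]
ft_force: [-0.4, 0.8, -1.2]
width: 0.226
```

>>> jog_arm:
  commands:
    - [[0,0,0,0,0.1,0.6,-1],[0,0,0,0,0,0.6,-1],[0,0,0,0,0,0.5,-1],[0,0,0,0,0,0,-1],[0,0,0,0,0,0,-1]]

```text
time: 32.08
tool_pos: [0.61, -0.0709, 0.0721]
ee_rot: [1.0, -0.0, -0.001, -0.0]
ft_force: [0.6, 0.8, 0.3]
width: 0.224
```

>>> jog_arm:
  commands:
    - [[0,0,0,0,0,0.1,-1],[0,0,0,0,0,0.1,-1],[0,0,0,0,0,0.1,-1],[0,0,0,0,0,0.1,-1],[0,0,0,0,0,0.1,-1]]

```text
time: 32.5
tool_pos: [0.611, -0.0711, 0.0684]
ee_rot: [1.0, -0.0, 0.0, 0.0]
ft_force: [-0.8, 0.3, -0.5]
width: 0.226
```

>>> jog_arm:
  commands:
    - [[0,0,0,0,0,0.1,-1],[0,0,0,0,0,0.1,-1],[0,0,0,0,0,0,-1],[0,0,0,0,0,0,-1],[0,0,0,0,0,0,-1]]

```text
time: 32.92
tool_pos: [0.6109, -0.0711, 0.0666]
ee_rot: [1.0, -0.0, -0.0, 0.0]
ft_force: [-2.3, 0.1, 1.0]
width: 0.224
```

>>> jog_arm:
  commands:
    - [[0,0,0,0,0,0.1,-1],[0,0,0,0,0,0,-1],[0,0,0,0,0,0,0.1],[0,0,0,0,0,0,0.1],[0,0,0,0,0,0,0.1]]

```text
time: 33.33
tool_pos: [0.611, -0.0711, 0.0651]
ee_rot: [1.0, -0.0, 0.0, 0.0]
ft_force: [-0.0, -0.4, 0.0]
width: 0.55
```

>>> jog_arm:
  commands:
    - [[0,0,0,0,0,-1,0.1],[0,0,0,0,0,-2,0.1],[0,0,0,0,0,-4,0.1],[0,0,0,0,0,-4,0.1],[0,0,0,0,0,0,0.1]]

```text
time: 33.75
tool_pos: [0.6174, -0.0725, 0.1864]
ee_rot: [1.0, -0.0, 0.009, 0.002]
ft_force: [2.3, -0.5, 3.0]
width: 0.551
```

>>> jog_arm:
  commands:
    - [[0,0,0,-3.0,2.8,0,0.1],[0,0,0,-3.0,2.8,0,0.1],[0,0,0,-3.0,2.8,0,-1],[0,0,0,-3.0,2.8,0,-1],[0,0,0,-3.0,2.8,0,-1]]

```text
time: 34.17
tool_pos: [0.4597, -0.212, 0.1759]
ee_rot: [1.0, 0.0, 0.001, 0.0]
ft_force: [0.1, -0.3, 0.2]
width: 0.132
```

>>> jog_arm:
  commands:
    - [[0,0,0,-1.0,3.0,0,-1],[0,0,0,-1.0,3.0,0,-1],[0,0,0,-1.0,3,0,-1],[0,0,0,0,0,0,-1],[0,0,0,0,0,0,-1]]

```text
time: 34.58
tool_pos: [0.4305, -0.3026, 0.1759]
ee_rot: [1.0, -0.002, 0.001, 0.0]
ft_force: [0.2, 0.9, 0.8]
width: -0.003
```

```bash
python3 - <<'E'
from cov import *
s,R,p=pose();print(p.round(4),s["width"])
s2=capture("scene");t=capture("top")
for nm,c in(("scene",s2),("top",t)):
  for cn,x,y,z in(("green",.6163,.150,.076),("blue",.611,-.0712,.076)):
    m,P=discfit(c,x,y,z,cn)
    e=cv2.fitEllipse(cv2.convexHull(P.astype(np.float32)))
    Q=np.array([proj(c,[x+.046*np.cos(a),y+.046*np.sin(a),z]) for a in np.linspace(0,2*np.pi,60)],np.float32)
    e2=cv2.fitEllipse(Q)
    print(nm,cn,m.sum(),"obs",np.round(e[0],1),np.round(e[1],1),round(e[2],1),"pred",np.round(e2[0],1),np.round(e2[1],1),round(e2[2],1))
c=capture("wrist");np.savez("pics/w18.npz",**c)
u=proj(c,[.492,-.346,.06]);print("tally px",u)
im=c["img"][:,:,::-1]
x0=int(np.clip(u[0]-70,0,372));y0=int(np.clip(u[1]-52,0,279))
print(x0,y0)
v=cv2.resize(im[y0:y0+105,x0:x0+140],(800,600),interpolation=cv2.INTER_CUBIC);cv2.imwrite("pics/w18.png",v)
E
```

```text
[ 0.4305 -0.3026  0.1759] -0.003121296828515759
scene green 421 obs [331.3 223.5] [27.1 42.3] 100.4 pred [330.3 222. ] [27.  43.5] 101.0
scene blue 432 obs [231.2 211.4] [26.8 40.5] 89.0 pred [230.  209.5] [25.8 41.4] 88.5
top green 328 obs [207.4 168.9] [29.7 30.9] 66.4 pred [206.8 168.1] [31.1 31.7] 61.3
top blue 381 obs [283.4 172. ] [30.4 30.9] 104.8 pred [282.7 171.4] [31.3 31.6] 106.0
tally px [298.33353497 123.40396764]
228 71
```

View pics/w18.png

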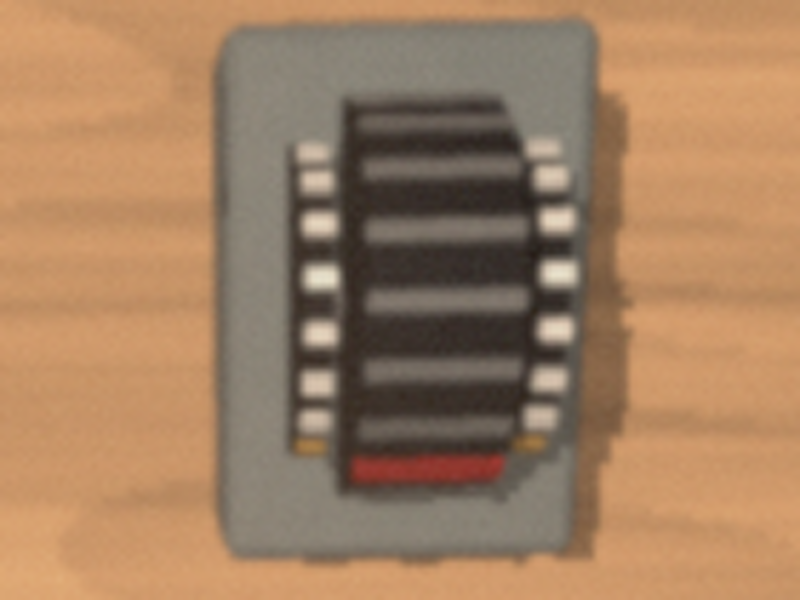

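```bash
cat > tal.py <<'E'
from h import *
from scipy.optimize import least_squares
c=np.load("pics/w18.npz")
f=lambda L:np.array(L,float)/(800/140)+[228-.5+.5*140/800,71-.5+.5*140/800]
rid=f([(428,468),(436,430),(443,371),(448,300),(447,230),(443,168),(436,123)])
ml=f([(310,447),(313,421),(318,385),(320,333),(322,277),(320,224),(316,182),(311,152)])
mr=f([(531,443),(541,417),(549,380),(555,329),(559,272),(557,219),(551,178),(544,148)])
def pt(X,Y,yaw,r,a,yo): 
    dx=r*np.sin(a);return [X+dx*np.cos(yaw)-yo*np.sin(yaw),Y+dx*np.sin(yaw)+yo*np.cos(yaw),.046+r*np.cos(a)]
d=np.radians
def res(q):
    X,Y,yaw,th,yc,rc,rw=q;o=[]
    for i in range(7): o.append(proj(c,pt(X,Y,yaw,rw,d(-63+18*i)+th,0))-rid[i])
    for i in range(8):
        o.append(proj(c,pt(X,Y,yaw,rc,d(-63+18*i),yc))-ml[i]);o.append(proj(c,pt(X,Y,yaw,rc,d(-63+18*i),-yc))-mr[i])
    return np.append(np.ravel(o),[(rc-.028)*1000*.3,(rw-.0355)*1000*.5])
s=least_squares(res,[.49,-.346,0,0,.018,.028,.0355])
print(s.x.round(4),"rms px",np.sqrt(np.mean(s.fun**2)).round(2))
r=s.fun[:14].reshape(7,2).round(1);print(r[:,1])
E
python3 tal.py
```

```text
[ 0.492  -0.3495  0.0188  0.1674  0.02    0.0287  0.036 ] rms px 0.18
[ 0.3 -0.3 -0.2  0.2  0.1  0.1 -0. ]
```

```bash
python3 - <<'E'
from h import *
s,R,p=pose();print(p.round(4),s["width"],R.round(3)); togo(.4825,-.3495,.08)
E
```

```text
[ 0.4311 -0.3002  0.1754] -0.002043756338434608 [[ 1.     0.001  0.   ]
 [ 0.001 -1.     0.   ]
 [ 0.    -0.    -1.   ]]
shift cm [5.13 4.94 9.53] toolx yaw 0.001 tool z [ 0.  0. -1.]
```

>>> jog_arm:
  commands:
    - [[0,0,0,2.55,2.45,0,-1],[0,0,0,2.55,2.45,0,-1],[0,0,0,0,0,3.2,-1],[0,0,0,0,0,3.2,-1],[0,0,0,0,0,3,-1]]

```text
time: 35.15
tool_pos: [0.4834, -0.3493, 0.0807]
ee_rot: [1.0, 0.001, 0.001, 0.0]
ft_force: [0.1, -0.3, -0.2]
width: -0.004
```

>>> jog_arm:
  commands:
    - [[0,0,0,0,0,0,-1],[0,0,0,0,0,0,-1],[0,0,0,0,0,0.3,-1],[0,0,0,0,0,0.3,-1],[0,0,0,0,0,0,-1]]

```text
time: 35.57
tool_pos: [0.4831, -0.3508, 0.0773]
ee_rot: [1.0, 0.0, 0.001, 0.001]
ft_force: [0.1, 0.6, 0.7]
width: 0.002
```

>>> jog_arm:
  commands:
    - [[0,0,0,0,0,0.2,-1],[0,0,0,0,0,0.2,-1],[0,0,0,0,0,0,-1],[0,0,0,0,0,0,-1],[0,0,0,0,0,0,-1]]

```text
time: 35.98
tool_pos: [0.4818, -0.3502, 0.0714]
ee_rot: [1.0, -0.0, 0.0, 0.0]
ft_force: [-0.2, 0.9, -1.0]
width: 0.003
```

>>> jog_arm:
  commands:
    - [[0,0,0,0,0,0.2,-1],[0,0,0,0,0,0.2,-1],[0,0,0,0,0,0.2,-1],[0,0,0,0,0,0,-1],[0,0,0,0,0,0,-1]]

```text
time: 36.4
tool_pos: [0.4816, -0.3499, 0.0649]
ee_rot: [1.0, -0.0, -0.0, -0.0]
ft_force: [-0.2, 0.6, -0.5]
width: 0.007
```

>>> jog_arm:
  commands:
    - [[0,0,0,0,0,0.1,-1],[0,0,0,0,0,0.1,-1],[0,0,0,0,0,0,-1],[0,0,0,0,0,0,-1],[0,0,0,0,0,0,-1]]

```text
time: 36.82
tool_pos: [0.4818, -0.3501, 0.0633]
ee_rot: [1.0, -0.0, 0.0, 0.0]
ft_force: [0.4, -0.4, -0.2]
width: -0.003
```

>>> jog_arm:
  commands:
    - [[0,0,0,0,0,0.1,-1],[0,0,0,0,0,0.1,-1],[0,0,0,0,0,0,-1],[0,0,0,0,0,0,-1],[0,0,0,0,0,0,-1]]

```text
time: 37.23
tool_pos: [0.4818, -0.3501, 0.0613]
ee_rot: [1.0, -0.0, -0.0, -0.0]
ft_force: [-0.2, -0.5, 0.2]
width: -0.001
```

>>> jog_arm:
  commands:
    - [[0,0,0,0,0,0.1,-1],[0,0,0,0,0,0.1,-1],[0,0,0,0,0,0,-1],[0,0,0,0,0,0,-1],[0,0,0,0,0,0,-1]]

```text
time: 37.65
tool_pos: [0.482, -0.3502, 0.0597]
ee_rot: [1.0, -0.0, 0.0, 0.0]
ft_force: [-0.7, 1.3, 2.5]
width: 0.0
```

>>> jog_arm:
  commands:
    - [[0,0,0,0,0,0.1,-1],[0,0,0,0,0,0.1,-1],[0,0,0,0,0,0,-1],[0,0,0,0,0,0,-1],[0,0,0,0,0,0,-1]]

```text
time: 38.07
tool_pos: [0.482, -0.3503, 0.0576]
ee_rot: [1.0, -0.0, 0.0, 0.0]
ft_force: [-0.1, 0.4, 4.9]
width: -0.001
```

>>> jog_arm:
  commands:
    - [[0,0,0,0,0,0.1,-1],[0,0,0,0,0,0.1,-1],[0,0,0,0,0,0,-1],[0,0,0,0,0,0,-1],[0,0,0,0,0,0,-1]]

```text
time: 38.48
tool_pos: [0.482, -0.3503, 0.0556]
ee_rot: [1.0, -0.0, 0.0, 0.0]
ft_force: [-1.7, 1.1, 5.3]
width: 0.001
```

>>> jog_arm:
  commands:
    - [[0,0,0,0.2,0,0,-1],[0,0,0,0.2,0,0,-1],[0,0,0,0.2,0,0,-1],[0,0,0,0.2,0,0,-1],[0,0,0,0.2,0,0,-1]]

```text
time: 38.9
tool_pos: [0.4922, -0.3501, 0.0557]
ee_rot: [1.0, -0.0, 0.0, 0.0]
ft_force: [-1.7, 2.1, 6.9]
width: -0.003
```

>>> jog_arm:
  commands:
    - [[0,0,0,0.2,0,0,-1],[0,0,0,0.2,0,0,-1],[0,0,0,0.2,0,0,-1],[0,0,0,0.2,0,0,-1],[0,0,0,0,0,0,-1]]

```text
time: 39.32
tool_pos: [0.5005, -0.35, 0.0558]
ee_rot: [1.0, -0.0, 0.0, -0.0]
ft_force: [0.6, 1.6, 6.3]
width: 0.004
```

>>> jog_arm:
  commands:
    - [[0,0,0,0,0,0,-1],[0,0,0,0,0,-0.8,-1],[0,0,0,0,0,-1.5,-1],[0,0,0,-3,-2,-4,-1],[0,0,0,-3,-2,-4,-1]]

```text
time: 39.73
tool_pos: [0.4518, -0.318, 0.138]
ee_rot: [1.0, -0.0, -0.002, -0.002]
ft_force: [0.5, 0.0, 0.0]
width: -0.001
```

>>> jog_arm:
  commands:
    - [[0,0,0,0,0,-1,-1],[0,0,0,0,0,0,-1],[0,0,0,0,0,0,-1],[0,0,0,0,0,0,-1],[0,0,0,0,0,0,-1]]

```text
time: 40.15
tool_pos: [0.4529, -0.3187, 0.1482]
ee_rot: [1.0, -0.0, -0.001, -0.001]
ft_force: [-0.6, -0.0, -0.7]
width: 0.003
```

```bash
cat > red.py <<'E'
from h import *
def red(c,show=1):
    "wheel angle from red-ridge centroid (surface r=.036), and ridge phases from grey profile"
    X,Y,yaw=.492,-.3495,.0188
    d=np.radians
    th=d(np.arange(-75,75,.5));prof=[];red=[]
    I=c["img"].astype(np.float32)
    for a in th:
        P=[];
        for yo in np.linspace(-.009,.009,13):
            dx=.036*np.sin(a);P.append(proj(c,[X+dx*np.cos(yaw)-yo*np.sin(yaw),Y+dx*np.sin(yaw)+yo*np.cos(yaw),.046+.036*np.cos(a)]))
        P=np.array(P,np.float32);v=cv2.remap(I,P[:,:1],P[:,1:],cv2.INTER_LINEAR)[:,0].mean(0)
        prof.append(v.mean());red.append(max(0,v[0]-max(v[1],v[2])-25))
    prof=np.array(prof);red=np.array(red)
    w=red>.5*red.max();ar=(th*red*w).sum()/(red*w).sum()
    from scipy.signal import find_peaks
    g=np.convolve(prof,np.ones(5)/5,"same");pk=find_peaks(g,distance=20,prominence=5)[0]
    pk=pk[(abs(np.degrees(th[pk]))<66)]
    T=np.degrees(th[pk]);ph=np.degrees(np.angle(np.exp(1j*d(T)*20).mean()))/20
    print("red at deg",np.degrees(ar).round(1),"theta",(ar+d(63)).round(3),"max",red.max().round(0),"peaks",T,"phase(theta mod .314)",d(ph+63)%d(18))
E
python3 - <<'E'
from red import *
s,R,p=pose();print(p.round(4))
red(np.load("pics/w18.npz"))
c=capture("wrist");np.savez("pics/w19.npz",**c);red(c)
E
```

```text
[ 0.4529 -0.3187  0.1482]
red at deg -53.2 theta 0.17 max 63.0 peaks [-52.  -35.  -17.5   1.   19.   37.5  55.5] phase(theta mod .314) 0.17826589009406124
red at deg -25.0 theta 0.664 max 96.0 peaks [-42.5 -25.   -7.   11.5  29.5  47.5] phase(theta mod .314) 0.04072763940146884
```

>>> jog_arm:
  commands:
    - [[0,0,0,1.5,1.55,0,-1],[0,0,0,1.5,1.58,0,-1],[0,0,0,0,0,3.2,-1],[0,0,0,0,0,3,-1],[0,0,0,0,0,1.8,-1]]

```text
time: 40.62
tool_pos: [0.4819, -0.3492, 0.0657]
ee_rot: [1.0, -0.0, -0.002, -0.002]
ft_force: [-0.3, 0.9, -0.6]
width: -0.004
```

>>> jog_arm:
  commands:
    - [[0,0,0,0,0,0,-1],[0,0,0,0,0,0,-1],[0,0,0,0,0,0.4,-1],[0,0,0,0,0,0.3,-1],[0,0,0,0,0,0,-1]]

```text
time: 41.03
tool_pos: [0.4841, -0.351, 0.0641]
ee_rot: [1.0, -0.0, 0.001, 0.001]
ft_force: [-0.4, 0.7, -0.8]
width: 0.002
```

>>> jog_arm:
  commands:
    - [[0,0,0,0,0,0.2,-1],[0,0,0,0,0,0.1,-1],[0,0,0,0,0,0,-1],[0,0,0,0,0,0,-1],[0,0,0,0,0,0,-1]]

```text
time: 41.45
tool_pos: [0.4839, -0.3509, 0.0609]
ee_rot: [1.0, -0.0, 0.001, 0.001]
ft_force: [0.8, -0.7, 2.3]
width: 0.002
```

Now down 5 mm more and the second stroke of 17 mm.

>>> jog_arm:
  commands:
    - [[0,0,0,0,0,0.2,-1],[0,0,0,0,0,0.2,-1],[0,0,0,0,0,0.1,-1],[0,0,0,0,0,0,-1],[0,0,0,0,0,0,-1]]

```text
time: 41.87
tool_pos: [0.4839, -0.3509, 0.056]
ee_rot: [1.0, -0.0, 0.0, 0.0]
ft_force: [0.2, 0.2, 5.3]
width: -0.001
```

>>> jog_arm:
  commands:
    - [[0,0,0,0.2,0,0,-1],[0,0,0,0.2,0,0,-1],[0,0,0,0.2,0,0,-1],[0,0,0,0.2,0,0,-1],[0,0,0,0.2,0,0,-1]]

```text
time: 42.28
tool_pos: [0.4936, -0.3507, 0.0559]
ee_rot: [1.0, -0.0, 0.0, 0.0]
ft_force: [-0.4, 0.4, 6.1]
width: 0.001
```

>>> jog_arm:
  commands:
    - [[0,0,0,0.2,0,0,-1],[0,0,0,0.2,0,0,-1],[0,0,0,0.2,0,0,-1],[0,0,0,0.1,0,0,-1],[0,0,0,0,0,0,-1]]

```text
time: 42.7
tool_pos: [0.5009, -0.3507, 0.056]
ee_rot: [1.0, -0.0, 0.0, 0.0]
ft_force: [0.3, 0.8, 4.9]
width: 0.0
```

>>> jog_arm:
  commands:
    - [[0,0,0,0,0,0,-1],[0,0,0,0,0,-0.8,-1],[0,0,0,0,0,-1.5,-1],[0,0,0,-2.5,-2,-2.5,-1],[0,0,0,-2.5,-2,-2.5,-1]]

```text
time: 43.12
tool_pos: [0.4491, -0.3095, 0.1267]
ee_rot: [1.0, -0.0, -0.002, -0.002]
ft_force: [-0.6, -0.7, 0.5]
width: -0.002
```

>>> jog_arm:
  commands:
    - [[0,0,0,0,0,-1.5,-1],[0,0,0,0,0,0,-1],[0,0,0,0,0,0,-1],[0,0,0,0,0,0,-1],[0,0,0,0,0,0,-1]]

```text
time: 43.53
tool_pos: [0.4501, -0.3102, 0.1418]
ee_rot: [1.0, -0.0, -0.001, -0.001]
ft_force: [1.0, 0.4, -0.9]
width: -0.0
```

```bash
python3 - <<'E'
from red import *
s,R,p=pose();print(p.round(4))
c=capture("wrist");np.savez("pics/w20.npz",**c);red(c)
E
```

```text
[ 0.4501 -0.3102  0.1418]
red at deg 1.2 theta 1.12 max 116.0 peaks [-52.5 -35.  -17.    0.5  19.5  37.5  55.5] phase(theta mod .314) 0.17828770560558227
```

>>> jog_arm:
  commands:
    - [[0,0,0,1.7,2,0,-1],[0,0,0,1.7,2,0,-1],[0,0,0,0,0,3,-1],[0,0,0,0,0,3,-1],[0,0,0,0,0,1.5,-1]]

```text
time: 44.0
tool_pos: [0.4826, -0.3491, 0.0633]
ee_rot: [1.0, -0.0, -0.002, -0.002]
ft_force: [-0.0, 0.9, 0.1]
width: -0.002
```

>>> jog_arm:
  commands:
    - [[0,0,0,0,0,0,-1],[0,0,0,0,0,0,-1],[0,0,0,0,0,0.3,-1],[0,0,0,0,0,0.3,-1],[0,0,0,0,0,0,-1]]

```text
time: 44.42
tool_pos: [0.4849, -0.3509, 0.063]
ee_rot: [1.0, -0.0, 0.001, 0.001]
ft_force: [-0.1, -0.6, -0.8]
width: 0.002
```

>>> jog_arm:
  commands:
    - [[0,0,0,0,0,0.1,-1],[0,0,0,0,0,0.1,-1],[0,0,0,0,0,0,-1],[0,0,0,0,0,0,-1],[0,0,0,0,0,0,-1]]

```text
time: 44.83
tool_pos: [0.4849, -0.3508, 0.0609]
ee_rot: [1.0, -0.0, 0.001, 0.0]
ft_force: [-0.1, -0.1, 1.3]
width: -0.005
```

>>> jog_arm:
  commands:
    - [[0,0,0,0,0,0.2,-1],[0,0,0,0,0,0.2,-1],[0,0,0,0,0,0.1,-1],[0,0,0,0,0,0,-1],[0,0,0,0,0,0,-1]]

```text
time: 45.25
tool_pos: [0.4849, -0.3509, 0.0559]
ee_rot: [1.0, -0.0, 0.0, 0.0]
ft_force: [-0.8, 1.3, 5.7]
width: -0.002
```

>>> jog_arm:
  commands:
    - [[0,0,0,0.2,0,0,-1],[0,0,0,0.2,0,0,-1],[0,0,0,0.2,0,0,-1],[0,0,0,0.2,0,0,-1],[0,0,0,0.2,0,0,-1]]

```text
time: 45.67
tool_pos: [0.4946, -0.3507, 0.0559]
ee_rot: [1.0, -0.0, 0.0, 0.0]
ft_force: [0.9, -0.3, 5.9]
width: -0.002
```

>>> jog_arm:
  commands:
    - [[0,0,0,0.2,0,0,-1],[0,0,0,0.2,0,0,-1],[0,0,0,0.2,0,0,-1],[0,0,0,0.08,0,0,-1],[0,0,0,0,0,0,-1]]

```text
time: 46.08
tool_pos: [0.5018, -0.3506, 0.0559]
ee_rot: [1.0, -0.0, 0.0, 0.0]
ft_force: [-0.0, 1.7, 5.1]
width: -0.001
```

>>> jog_arm:
  commands:
    - [[0,0,0,0,0,0,-1],[0,0,0,0,0,-0.8,-1],[0,0,0,0,0,-1.5,-1],[0,0,0,-2.5,-2,-2.5,-1],[0,0,0,-2.5,-2,-2.5,-1]]

```text
time: 46.5
tool_pos: [0.4499, -0.3096, 0.1267]
ee_rot: [1.0, -0.0, -0.002, -0.002]
ft_force: [0.3, 0.6, -0.1]
width: 0.003
```

>>> jog_arm:
  commands:
    - [[0,0,0,0,0,-1.5,-1],[0,0,0,0,0,0,-1],[0,0,0,0,0,0,-1],[0,0,0,0,0,0,-1],[0,0,0,0,0,0,-1]]

```text
time: 46.92
tool_pos: [0.4509, -0.3103, 0.1417]
ee_rot: [1.0, -0.0, -0.001, -0.001]
ft_force: [0.6, -0.1, 0.1]
width: 0.008
```

```bash
python3 - <<'E'
from red import *
s,R,p=pose();print(p.round(4))
c=capture("wrist");np.savez("pics/w21.npz",**c);red(c)
t=capture("top");sc=capture("scene")
for col in("blue","green"):
    for a,u,b in blobs(t,col): print("top",col,a,u.round(1),unproj(t,u,.016)[:2].round(4))
u=proj(c,[.492,-.3495,.06]);x0=int(np.clip(u[0]-60,0,392));y0=int(np.clip(u[1]-60,0,264))
v1=cv2.resize(c["img"][y0:y0+120,x0:x0+120,::-1],(300,300),interpolation=cv2.INTER_CUBIC)
v2=cv2.resize(t["img"][110:250,110:410,::-1],(500,233),interpolation=cv2.INTER_CUBIC)
v3=cv2.resize(sc["img"][140:320,60:450,::-1],(650,300),interpolation=cv2.INTER_CUBIC)
M=np.zeros((600,800,3),np.uint8);M[:300,:300]=v1;M[:233,300:]=v2;M[300:,:650]=v3
cv2.imwrite("pics/final.png",M)
E
```

```text
[ 0.4509 -0.3103  0.1417]
red at deg 26.5 theta 1.561 max 115.0 peaks [-46.  -28.  -10.    8.   27.   44.5  62. ] phase(theta mod .314) 0.30042261800193315
top blue 163 [390.9  77.5] [ 0.9287 -0.4148]
top blue 285 [282.2 171. ] [ 0.621  -0.0731]
top green 301 [206.5 167.8] [0.6262 0.1609]
```

View pics/final.png

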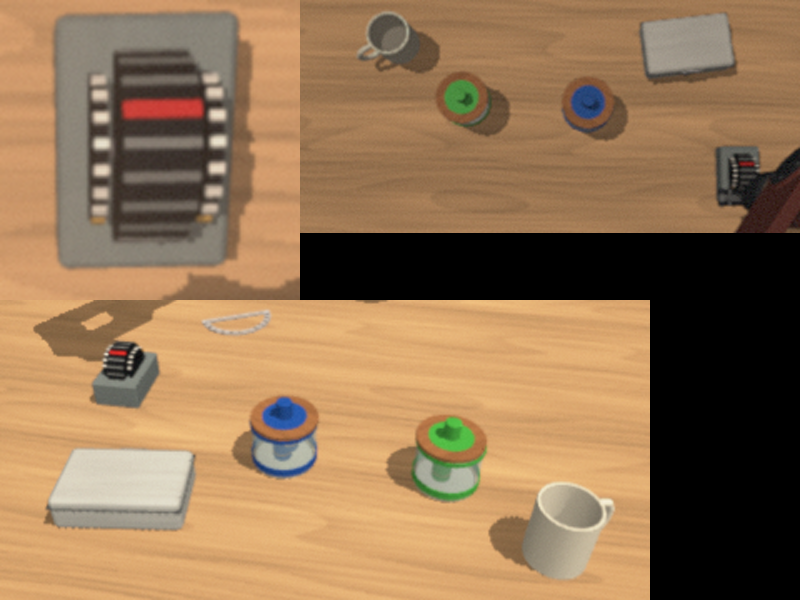

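```bash
python3 -c "
from h import *
print(pose()[0]['ft_force']);print(bot.sign_off())"
```

```text
[-0.77451846 -0.11881545  0.4197652 ]
the job is handed in; nothing more can be done
None
```

I packed all five counters that were present: three blue in the blue-banded jar and two green in the green-banded jar. Each jar then got the cover of its colour, and I rolled the tally wheel to 5. I handed the job in at about 47 s of the 210 s allowed.

**Last checks**
- **Counters:** the last top view showed none left on the board. Before its cover went on, the blue jar clearly showed two counters, one of which looked stacked on a third. All three blue counters had been released inside it.
- **Covers:** each met the rim within about 1 mm of the expected seated height. The outline of each flange matched a level cover, with an ellipse angle within about 0.6° in the scene camera.
- **Tally wheel:** two readings gave 1.557 and 1.561 rad, against a target of 1.571. That is about 0.6 to 0.8° short of count 5.
- **Tin and mug:** nothing touched them and they looked unmoved in the last pictures. I did not measure their positions again.

**What failed or disagreed**
- **Fingertip position:** the real fingertips stood about 36 to 39 mm farther back from the reported TCP than the stated 14 mm overhang. My first grasp closed above the counter and missed. I confirmed the offset in the scene and wrist cameras and allowed for it from then on.
- **Jar position:** estimates of the jar centres from different views differed by 2 to 5 mm. Both covers still seated.

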